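# Load the tissue coring station from the sprung-lid block bin

## Robot

A 6-joint arm with a two-finger parallel gripper is mounted at the origin on the work surface. World frame = base frame: x ahead of the robot, y to its left, z up, the work surface at z = 0. Lengths are in m, angles in rad, forces in N, time in s.
With the tool pointing down it reaches from about 0.375 to 0.75 m from the base axis. Payload 9 kg.
Tool frame: the origin (TCP) lies midway between the tips of the shut fingers; the grasp point (between the pads) lies 19 mm behind it; z points along the fingers, y is the direction in which the jaws open and shut (so a half turn about z gives the same grasp; the last joint's range is limited). The gripper opens to 85 mm and grips with 20 to 120 N. Pads are 22 mm wide; open, the fingers measure 114 mm over their backs; the gripper's body (76 mm by 85 mm) begins 54 mm behind the grasp point. The pads swing forward as they close: fully open they stand 13 mm farther back than shut.
Start: joints at [1.047, 0.104, 0.097, 1.564, 0, 1.353], TCP at [0.181, 0.572, 0.231] pointing down, gripper open.
Joint ranges: [-2.99, 2.99], [-0.84, 1.86], [-1.1, 1.16], [-1.84, 2.11], [-1.51, 1.56], [-3.14, 3.14]. Speed limits (rad/s): [2.22, 2.22, 2.57, 3.14, 3.14, 3.14].

## Interface

Orientations are given as [roll, pitch, yaw] about the fixed x, y, z axes, in that order (R = Rz(yaw) Ry(pitch) Rx(roll)).
In Python, from cell import arm, optics gives the robot as it stands. The module is installed in compiled form; this text tells all that it offers.
- The arm moves only by the tool arm_command, never from a script. Its argument "motion" is one flat list of numbers, 6 for each row, row after row: the shift along the world's x, y, z in m, then the turn, a rotation vector about the world's x, y, z in rad. A call has 1 to 10 rows; each row is the pose to reach, as a shift and turn from the pose measured when the call began; what a row does not reach only later rows make up. A row lasts 1/10 s, in which the tool goes at most 50 mm and 8.59 degrees, less where a joint would pass 70% of its speed; a pose out of reach is approached as far as the arm can. A call with a gripper value outside its range is refused whole. "hand" is the finger opening in m, from 0 to 0.0854, set as the call begins (left out, the last holds). The fingers move at their own pace and stop on an object; the grip force is fixed at half the most. Time passes only in rows, so rows that repeat a pose let the fingers close. It gives the time, the measured TCP pose, the force and the opening at its end, in the units of the state.
- arm.read_state(): the state, without advancing time (a new reading comes with each control period).
- optics.capture(name): name is "scene" or "top" or "wrist"; returns a dict with "frame" (384x512x3 uint8, red, green, blue), "fx", "fy", "cx", "cy" (pixels), "dist" ([k1, k2, p1, p2, k3] as OpenCV has them; the pictures are not rectified), "extrinsics" (4x4, takes a point from world to camera coordinates). Camera axes: x right, y down, z forward; pixel columns grow to the right and rows downward; lengths in m; the calibration is good to about 2 mm. A picture is of the moment at which its call begins. There is no depth.
- arm.finish_job(): hands the job in, once; it reports no verdict.
The state is a dict: "clock": time; "joints": joint angles; "dq": joint speeds; "joint_torque": joint torques, N m; "ee_pos": TCP position; "ee_rot": TCP orientation; "wrist_force": force on the tool from outside, world axes, zero at the start; "torque": the same for the moment, N m; "finger_gap": finger opening in m.
Only numpy, scipy, OpenCV 4.12 (cv2) and the standard library are available. Lean on these libraries where they do the work, as an engineer would, in place of code of your own. Each camera call takes 0.05 s, during which the arm holds its last target.

## Task

Push the bin's lever until the sprung lid stands open, and leave the steel weight against the lever as a prop so that the lid stays up hands-free. Move every tissue block from the bin to the coring carriage, one to a nest and wax face up, and press each one down until it is flush with the carriage, then slide the carriage until the blue ink dot is right under the needle tip. Finally take the weight away so that the lid closes and stand it back on its mat; do not strike the needle or shift the other things on the bench.

Things in the scene. Friction and masses are not known exactly. Their poses are not given: they have to be found in the camera images.
- bin: fixed ivory open-topped bin with a blue sprung lid: outside 270 (x) by 190 (y) by 72 mm high, walls and floor 5 mm; origin under its centre on the bench. The lid is hinged along the +y rim and swings up and over towards +y; shut it lies level at 76 to 80 mm. An L-shaped steel lever fixed to the lid's axle stands outside the -x end wall
- flap (a joint): angle of the lid, rad: 0 shut, 1.57 upright, 1.9 its stop; it is 196 mm long from hinge to edge, so keep the hand and wrist clear of it: open it a little past upright. A spring and the lid's weight shut it: some 2 to 3 N at the lever pin opens it, and it falls shut when the lever is let go
- lever_pin (a point): middle of the black lever pin, a bar 10 mm thick and 72 mm long along the bin's x; this point is 55 mm out from the -x end wall. It turns with the lid, 65 mm from the hinge line: lid shut, it is 50 mm to the bin's +y of the hinge, 34 mm up; pushed towards the bin's -y on a low arc (11 mm up at its lowest) it opens the lid. With the lid at 1.75 rad it is 50 mm to -y of the hinge, again 34 mm up
- flap_hinge (a point): middle of the lid's hinge line: the bin's y = +95 mm, 76 mm above the bench
- prop: loose steel weight, 0.6 to 0.85 kg: rubber-footed block 50 x 50 mm, 43 mm high, with a black round knob 18 mm in diameter on top, from 43 to 77 mm; origin under its centre. By friction it stands firm on the bench against the push of the lever
- mat: fixed black rubber mat 74 x 74 x 3 mm where the weight belongs; origin under its centre on the bench
- marked: tissue block with a blue ink dot: pink plastic ring filled with cream wax, 28 (x) by 40 (y) by 14 mm high, 20 g; origin under its centre, z up out of the wax face
- dot (a point): the blue ink dot, 7 mm across, on the wax face of the marked block, 10 mm from its centre along the block's +y
- plain1: tissue block without a dot, same size and origin as the marked one; may be absent
- plain2: as plain1; may be absent
- plain3: as plain1; may be absent
- station: fixed coring station: cream base plate 150 (x) by 470 mm (y from -335 to +135), 12 mm thick; aluminium carriage 66 (x) by 200 mm (y), top face 45 mm above the bench, sliding along y. A column on the +x side at y = -140 mm holds the needle head over the carriage: underside 110 mm up, 26 mm wide (y), reaching 11 mm to -x of the needle. Origin on the bench, under the line of the nests
- carriage (a joint): how far the carriage has been slid towards the station's -y, m: 0 at the loading end, 0.26 at the far end; friction 2.5 N, it stays where it is left. The middle of the carriage is at the station's y = 30 mm minus this
- carriage_grip (a point): grip point of the carriage's black upright handle, 14 mm thick along the station's y by 22 mm along x, top 86 mm above the bench, this point 76 mm above the bench; it stands 73 mm to the station's -x of the nest line at the middle of the carriage
- nest0 (a point): middle of the first nest (nearest the needle), at the level of a flush block's underside, 14 mm below the carriage face; station's axes. Nest 31 (x) by 43 mm (y): a block fits either way round with 1.5 mm of play. A cork pad in it stands 8 mm higher, so a block laid in is 8 mm proud; pushed with over 4 N the pad sinks 8 mm to a stop and stays down: the block is flush
- nest1 (a point): as nest0, second nest, 48 mm further to +y
- nest2 (a point): as nest0, third nest
- nest3 (a point): as nest0, fourth nest, at the carriage's +y end
- needle: fixed punch needle, 3 mm thick, pointing down, over the middle line of the nests; origin at its tip, 14 mm above the carriage face
- dishes: bystander: stack of petri dishes, 90 mm in diameter, 60 mm high; origin under its centre
- reagent: bystander: amber bottle 42 mm in diameter, 85 mm high; origin under its centre
- slidebox: bystander: blue slide box 90 x 170 x 30 mm; origin under its centre
Mind the look-alikes: they are no part of the job. Of the things that look like the mat, take the one that is farthest to the robot's left at the start. What is shaped like the prop but green is not meant.

How it is judged:
By the outcome, as a careful person would: the job done as asked, in the order asked, and still so for the second after the job is handed in, with the robot touching nothing.
Of plain1, plain2, plain3 only 1 to 3 are there at a start; the rules pass over those that are not, and their reading is None.
At some moment in a run one of marked, plain1, plain2, plain3 may be knocked a few centimetres aside while the robot is not near it.
It also fails if it takes over 210 s, if anything falls off the work surface, if the arm or the gripper's body presses on something with over 40 N, if the wrist force passes 120 N, or if a joint passes its speed limit or range.

## Working session

There is one attempt and no reset: what is moved stays moved. The work goes in short steps, Python scripts to look and compute and a tool call to move; the robot and the scene stay as the last step left them, time stands still between calls to the robot, and variables do not carry over. Pictures are saved under pics/ and viewed, and the job is handed in when it is done.

Besides the shell and the picture viewer there is one more tool, called after "Request:" as name(argument=value, ...) on one line, values as JSON. arm_command: Moves the arm, as the interface text tells. Its arguments: {"type":"object","properties":{"motion":{"type":"array"},"hand":{"type":"number"}},"required":["motion"]}

```bash
mkdir -p pics; ls
cat > h.py <<'E'
import numpy as np, cv2
from cell import arm, optics
def cap(n,f=None):
    c=optics.capture(n)
    if f: cv2.imwrite('pics/'+f, c['frame'][:,:,::-1])
    return c
def K(c): return np.array([[c['fx'],0,c['cx']],[0,c['fy'],c['cy']],[0,0,1.]])
def ray(c,uv):
    p=cv2.undistortPoints(np.array(uv,float).reshape(-1,1,2),K(c),np.array(c['dist'],float)).reshape(-1,2)
    E=np.array(c['extrinsics']);R=E[:3,:3];t=E[:3,3]
    d=np.c_[p,np.ones(len(p))]@R
    return -R.T@t,d
def onz(c,uv,z):
    o,d=ray(c,uv); s=(z-o[2])/d[:,2]
    return o+d*s[:,None]
def proj(c,P):
    E=np.array(c['extrinsics']);r,_=cv2.Rodrigues(E[:3,:3])
    return cv2.projectPoints(np.array(P,float).reshape(-1,1,3),r,E[:3,3],K(c),np.array(c['dist'],float))[0].reshape(-1,2)
E
python3 - <<'E'
from h import *
print(arm.read_state())
for n in ['scene','top','wrist']:
    c=cap(n,n+'0.png'); print(n,c['fx'],c['dist'],np.round(c['extrinsics'],3).tolist())
E
```

```text
pics
{'clock': 0.0, 'joints': array([1.04734134e+00, 1.04700819e-01, 9.64426291e-02, 1.56389775e+00,
       2.00302243e-07, 1.35309067e+00]), 'dq': array([-4.99224005e-06,  1.19047140e-03, -1.20530774e-04,  1.02920394e-03,
       -7.63321253e-04,  3.37393603e-05]), 'joint_torque': array([ 1.20437177e-03, -5.56923258e+01,  5.03650939e+01,  1.68224954e-02,
       -1.95172943e-04,  3.37194464e-06]), 'ee_pos': array([0.18042359, 0.57187132, 0.23050678]), 'ee_rot': array([-3.14026518e+00, -2.93858622e-04,  2.83584313e+00]), 'wrist_force': array([ 0.16565817,  0.95317274, -0.7888493 ]), 'torque': array([ 0.03453772, -0.04568367,  0.00878193]), 'finger_gap': 0.08546201645248047}
scene 439.9773326769957 [-0.01486781  0.          0.          0.          0.        ] [[0.125, 0.992, -0.007, -0.038], [0.788, -0.104, -0.607, -0.39], [-0.603, 0.071, -0.795, 1.702], [0.0, 0.0, 0.0, 1.0]]
top 353.85004497214874 [-0.03699074  0.          0.          0.          0.        ] [[-0.011, -1.0, -0.028, -0.01], [-0.989, 0.015, -0.146, 0.547], [0.146, 0.026, -0.989, 0.855], [0.0, 0.0, 0.0, 1.0]]
wrist 287.08809029619147 [0.01060833 0.         0.         0.         0.        ] [[0.302, 0.953, -0.0, -0.599], [0.919, -0.291, 0.266, -0.034], [0.254, -0.081, -0.964, 0.377], [0.0, 0.0, 0.0, 1.0]]
```

View pics/scene0.png

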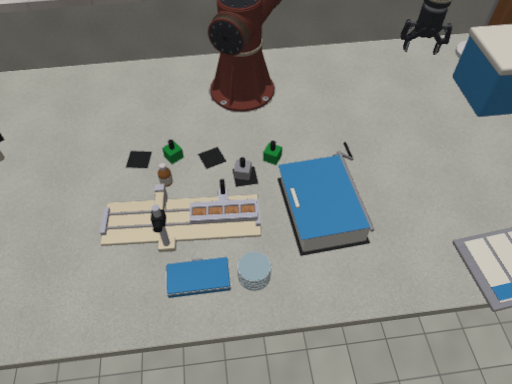

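View pics/top0.png

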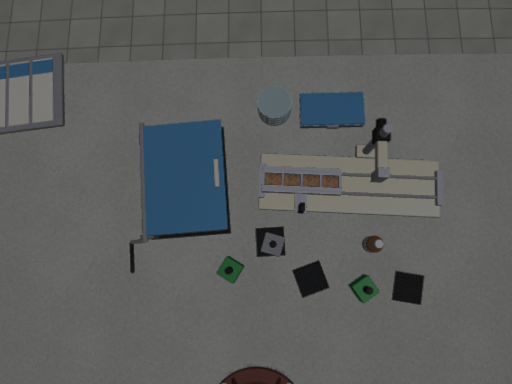

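View pics/wrist0.png

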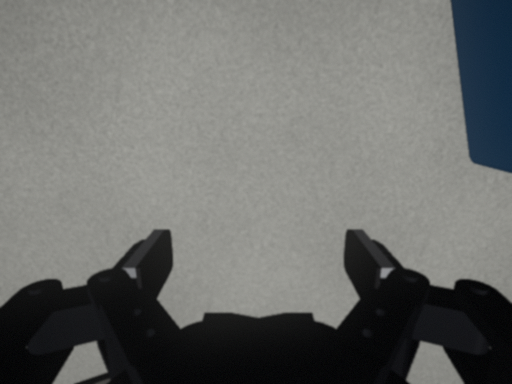

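Run:
```python
import cv2
a=cv2.imread('pics/top0.png')
cv2.imwrite('pics/c1.png',cv2.resize(a[110:310,110:310],(800,600)[:1]*1+(600,) if 0 else (600,600),interpolation=cv2.INTER_CUBIC))
cv2.imwrite('pics/c2.png',cv2.resize(a[110:310,245:445],(600,600),interpolation=cv2.INTER_CUBIC))
```

```text
(no output)
```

View pics/c1.png

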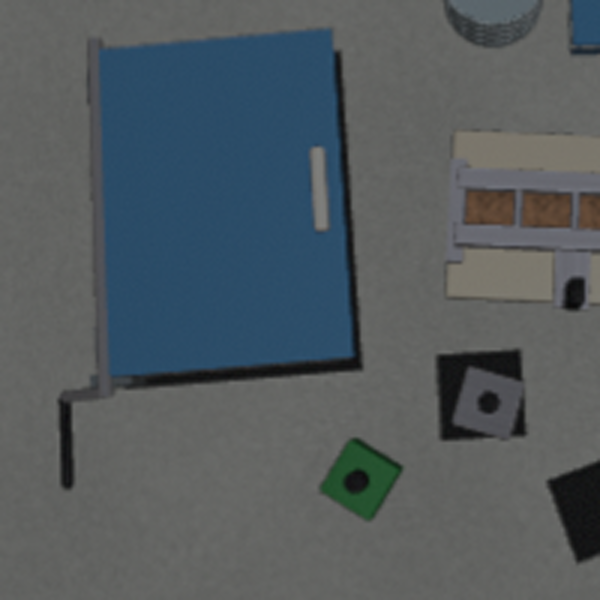

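View pics/c2.png

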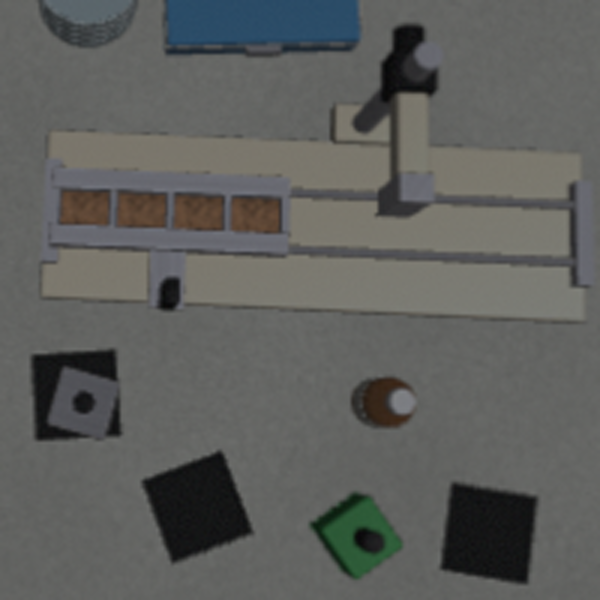

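Run:
```python
from h import *
c=cap('top')
def c1(l): return np.array(l,float)/3+[110,110]
def c2(l): return np.array(l,float)/3+[245,110]
print('lid',onz(c,c1([(101,48),(331,29),(353,357),(108,378)]),.080).round(4))
print('pin ends',onz(c,c1([(66,398),(68,487)]),.036).round(4))
print('hinge',onz(c,c1([(95,40),(104,392)]),.076).round(4))
print('prop top',onz(c,c2([(61,367),(120,380),(105,438),(48,423)]),.043).round(4), 'knob',onz(c,c2([(84,402)]),.077))
print('mat',onz(c,c2([(33,355),(115,350),(121,433),(36,439)]),.003).round(4))
print('carr corners',onz(c,c2([(54,170),(289,180),(288,255),(52,243)]),.045).round(4))
print('nests',onz(c,c2([(85,208),(142,211),(198,212),(256,215)]),.04).round(4))
print('base',onz(c,c2([(50,131),(581,153),(585,321),(42,297)]),.012).round(4))
print('handle top',onz(c,c2([(171,284)]),.086).round(4))
print('head under',onz(c,c2([(400,178),(433,178),(433,202),(399,202)]),.14).round(4))
print('bottle',onz(c,c2([(400,402)]),.085), 'green',onz(c,c1([(356,481)]),.077),onz(c,c2([(369,540)]),.077))
```

```text
lid [[0.7226 0.2756 0.08  ]
 [0.7344 0.0812 0.08  ]
 [0.4612 0.0619 0.08  ]
 [0.4465 0.2592 0.08  ]]
pin ends [[0.4317 0.3102 0.036 ]
 [0.3579 0.3057 0.036 ]]
hinge [[0.7312 0.2826 0.076 ]
 [0.4355 0.2635 0.076 ]]
prop top [[ 0.4538 -0.0274  0.043 ]
 [ 0.4425 -0.0759  0.043 ]
 [ 0.3954 -0.0627  0.043 ]
 [ 0.4081 -0.0161  0.043 ]] knob [[ 0.42449591 -0.04573361  0.077     ]]
mat [[ 0.4661 -0.0027  0.003 ]
 [ 0.4696 -0.0737  0.003 ]
 [ 0.3985 -0.0775  0.003 ]
 [ 0.3942 -0.0046  0.003 ]]
carr corners [[ 0.6201 -0.0236  0.045 ]
 [ 0.6081 -0.2217  0.045 ]
 [ 0.5443 -0.218   0.045 ]
 [ 0.5574 -0.0212  0.045 ]]
nests [[ 0.5878 -0.0494  0.04  ]
 [ 0.5845 -0.0976  0.04  ]
 [ 0.5828 -0.1448  0.04  ]
 [ 0.5795 -0.1936  0.04  ]]
base [[ 0.6631 -0.0199  0.012 ]
 [ 0.6357 -0.4861  0.012 ]
 [ 0.488  -0.477   0.012 ]
 [ 0.5156 -0.0113  0.012 ]]
handle top [[ 0.5164 -0.1161  0.086 ]]
head under [[ 0.5876 -0.2855  0.14  ]
 [ 0.5872 -0.3103  0.14  ]
 [ 0.5689 -0.3091  0.14  ]
 [ 0.5693 -0.2836  0.14  ]]
bottle [[ 0.42118991 -0.29223219  0.085     ]] green [[0.363989   0.05973253 0.077     ]] [[ 0.31547774 -0.26489293  0.077     ]]
```

Request:
arm_command(motion=[0.244, -0.618, -0.03, 0, 0, 0.076, 0.244, -0.618, -0.03, 0, 0, 0.076, 0.244, -0.618, -0.03, 0, 0, 0.076, 0.244, -0.618, -0.03, 0, 0, 0.076, 0.244, -0.618, -0.03, 0, 0, 0.076, 0.244, -0.618, -0.03, 0, 0, 0.076, 0.244, -0.618, -0.03, 0, 0, 0.076, 0.244, -0.618, -0.03, 0, 0, 0.076, 0.244, -0.618, -0.03, 0, 0, 0.076, 0.244, -0.618, -0.03, 0, 0, 0.076], hand=0.06)

```text
clock: 1.2
ee_pos: [0.3642, 0.1056, 0.2085]
ee_rot: [-3.141, 0.001, 2.912]
wrist_force: [0.9, 0.3, 0.3]
finger_gap: 0.0598
```

Request:
arm_command(motion=[0.0603, -0.1513, 0, 0, 0, 0, 0.0603, -0.1513, 0, 0, 0, 0, 0.0603, -0.1513, 0, 0, 0, 0, 0.0603, -0.1513, 0, 0, 0, 0, 0.0603, -0.1513, 0, 0, 0, 0, 0.0603, -0.1513, 0, 0, 0, 0])

```text
clock: 1.8
ee_pos: [0.4241, -0.045, 0.2083]
ee_rot: [-3.142, -0.0, 2.912]
wrist_force: [1.1, 0.3, 0.2]
finger_gap: 0.0596
```

Run:
```python
from h import *
c=cap('wrist','w1.png'); s=arm.read_state(); print(s['ee_pos'],s['ee_rot'])
print(proj(c,[[.4245,-.0457,.077],s['ee_pos']]))
np.save('cw.npy',c,allow_pickle=True)
```

```text
[ 0.42416764 -0.04457852  0.20847442] [-3.14146475e+00  4.22876089e-04  2.91278920e+00]
[[257.39402082 176.88532464]
 [259.07757136 234.58193413]]
```

View pics/w1.png

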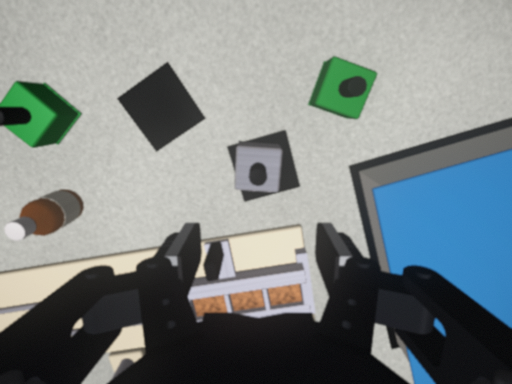

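Request:
arm_command(motion=[0, -0.001, -0.05, 0, 0, 0, 0, -0.001, -0.1, 0, 0, 0, 0, -0.001, -0.14, 0, 0, 0, 0, -0.001, -0.16, 0, 0, 0, 0, -0.001, -0.16, 0, 0, 0, 0, -0.001, -0.16, 0, 0, 0])

```text
clock: 2.45
ee_pos: [0.4243, -0.0447, 0.0494]
ee_rot: [-3.141, 0.001, 2.915]
wrist_force: [-0.4, 0.2, -0.3]
finger_gap: 0.0602
```

Request:
arm_command(motion=[0, 0, 0, 0, 0, 0, 0, 0, 0, 0, 0, 0, 0, 0, 0, 0, 0, 0, 0, 0, 0, 0, 0, 0, 0, 0, 0, 0, 0, 0, 0, 0, 0, 0, 0, 0], hand=0.0)

```text
clock: 3.05
ee_pos: [0.4251, -0.0452, 0.0507]
ee_rot: [-3.141, 0.003, 2.914]
wrist_force: [-1.5, -1.6, 7.7]
finger_gap: 0.0159
```

Request:
arm_command(motion=[0, 0, 0.03, 0, 0, 0, 0, 0, 0.06, 0, 0, 0, 0, 0, 0.1, 0, 0, 0, 0, 0, 0.1, 0, 0, 0, 0, 0, 0.1, 0, 0, 0])

```text
clock: 3.55
ee_pos: [0.4252, -0.0453, 0.1503]
ee_rot: [-3.141, 0.003, 2.914]
wrist_force: [-0.1, -0.6, -7.5]
finger_gap: 0.016
```

Run:
```python
from h import *
c=cap('wrist','w2.png'); s=arm.read_state(); print(s['ee_pos'],s['ee_rot'],s['wrist_force'],s['finger_gap'])
```

```text
[ 0.42444222 -0.04496487  0.14919231] [-3.14121908e+00  8.45421122e-04  2.91412599e+00] [-0.12646789 -0.02544795 -7.3147389 ] 0.016261874134806648
```

View pics/w2.png

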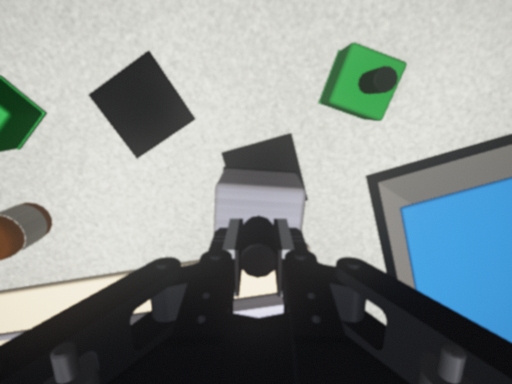

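Request:
arm_command(motion=[0, 0.02, 0.03, 0, 0, 0.05, -0.0445, 0.4005, 0.03, 0, 0, 0.29, -0.0445, 0.4005, 0.03, 0, 0, 0.29, -0.0445, 0.4005, 0.03, 0, 0, 0.29, -0.0445, 0.4005, 0.03, 0, 0, 0.29, -0.0445, 0.4005, 0.03, 0, 0, 0.29, -0.0445, 0.4005, 0.03, 0, 0, 0.29, -0.0445, 0.4005, 0.03, 0, 0, 0.29, -0.0445, 0.4005, 0.03, 0, 0, 0.29, -0.0445, 0.4005, 0.03, 0, 0, 0.29])

```text
clock: 4.6
ee_pos: [0.3775, 0.3584, 0.1761]
ee_rot: [-3.141, -0.004, -3.075]
wrist_force: [-0.5, -1.2, -6.9]
finger_gap: 0.0161
```

Request:
arm_command(motion=[0, 0, 0, 0, 0, 0, 0, 0, 0, 0, 0, 0])

```text
clock: 4.8
ee_pos: [0.3765, 0.3575, 0.174]
ee_rot: [-3.139, -0.007, -3.075]
wrist_force: [-1.1, 0.1, -7.5]
finger_gap: 0.016
```

Run:
```python
from h import *
c=cap('wrist','w3.png'); s=arm.read_state(); print(s['ee_pos'],s['ee_rot'],s['wrist_force'],s['finger_gap'])
c=cap('top','t3.png')
a=c['frame'][:,:,::-1]
cv2.imwrite('pics/t3c.png',cv2.resize(a[110:310,60:260],(600,600),interpolation=cv2.INTER_CUBIC))
```

```text
[0.37699039 0.35735272 0.17466369] [-3.13952058 -0.00569738 -3.07551154] [ 0.7583059  -0.41800334 -7.71314954] 0.015759876250643127
```

View pics/w3.png

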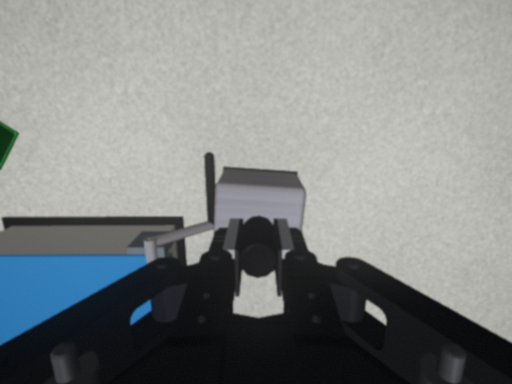

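View pics/t3c.png

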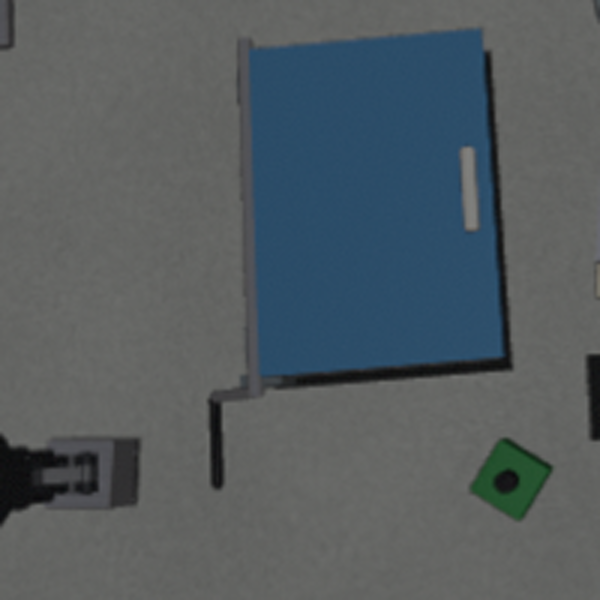

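Run:
```python
from h import *
c=cap('wrist')
print(onz(c,[(210,156),(211,220)],.036).round(4))
print(onz(c,[(3,218),(183,218)],.0).round(4))
print(onz(c,[(3,255),(175,255)],.08).round(4))
```

```text
[[0.361  0.3084 0.036 ]
 [0.4289 0.3109 0.036 ]]
[[0.4569 0.0622 0.    ]
 [0.4435 0.2725 0.    ]]
[[0.4566 0.1296 0.08  ]
 [0.447  0.2853 0.08  ]]
```

Request:
arm_command(motion=[0, 0, -0.04, 0, 0, 0, 0, 0, -0.08, 0, 0, 0, 0, 0, -0.11, 0, 0, 0, 0, 0, -0.12, 0, 0, 0, 0, 0, -0.123, 0, 0, 0, 0, 0, -0.123, 0, 0, 0])

```text
clock: 5.55
ee_pos: [0.3785, 0.3576, 0.054]
ee_rot: [-3.141, -0.003, -3.077]
wrist_force: [0.9, -0.0, -6.9]
finger_gap: 0.0161
```

Request:
arm_command(motion=[0.0006, -0.01, -0.003, 0, 0, 0, 0.0013, -0.02, -0.003, 0, 0, 0, 0.0019, -0.03, -0.003, 0, 0, 0, 0.0025, -0.04, -0.003, 0, 0, 0, 0.0031, -0.05, -0.003, 0, 0, 0, 0.0038, -0.06, -0.003, 0, 0, 0, 0.0044, -0.07, -0.003, 0, 0, 0, 0.005, -0.08, -0.003, 0, 0, 0, 0.005, -0.08, -0.003, 0, 0, 0])

```text
clock: 6.45
ee_pos: [0.384, 0.2763, 0.0514]
ee_rot: [-3.14, -0.002, -3.078]
wrist_force: [-0.1, 2.3, -6.7]
finger_gap: 0.0163
```

Run:
```python
from h import *
s=arm.read_state(); print(s['ee_pos'],s['ee_rot'],s['wrist_force'],s['finger_gap'])
c=cap('scene','s4.png')
cv2.imwrite('pics/s4c.png',cv2.resize(c['frame'][80:280,200:400,::-1],(600,600),interpolation=cv2.INTER_CUBIC))
```

```text
[0.38401113 0.27631642 0.05135027] [-3.14036706e+00 -1.77585485e-03 -3.07811409e+00] [-0.06509755  2.25313364 -6.69843977] 0.01633637665131549
```

View pics/s4c.png

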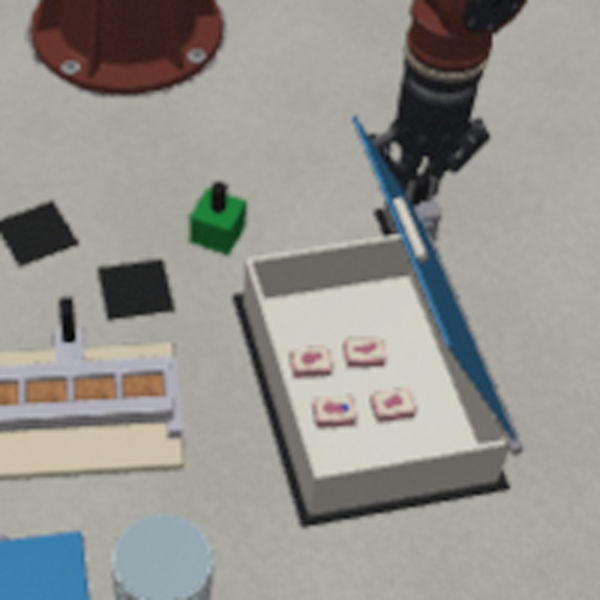

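Request:
arm_command(motion=[0.0006, -0.01, 0, 0, 0, 0, 0.0013, -0.02, 0, 0, 0, 0, 0.0019, -0.03, 0, 0, 0, 0, 0.0023, -0.037, 0, 0, 0, 0, 0.0023, -0.037, 0, 0, 0, 0, 0.0023, -0.037, -0.003, 0, 0, 0, 0.0023, -0.037, -0.006, 0, 0, 0, 0.0023, -0.037, -0.006, 0, 0, 0])

```text
clock: 7.3
ee_pos: [0.387, 0.2405, 0.0479]
ee_rot: [-3.141, 0.0, -3.077]
wrist_force: [-8.0, 0.9, 22.4]
finger_gap: 0.0166
```

Run:
```python
from h import *
s=arm.read_state(); print(s['ee_pos'],s['ee_rot'],s['wrist_force'],s['finger_gap'])
c=cap('scene','s5.png')
cv2.imwrite('pics/s5c.png',cv2.resize(c['frame'][80:280,200:400,::-1],(600,600),interpolation=cv2.INTER_CUBIC))
c=cap('top','t5.png')
cv2.imwrite('pics/t5c.png',cv2.resize(c['frame'][110:310,60:260,::-1],(600,600),interpolation=cv2.INTER_CUBIC))
```

```text
[0.38703156 0.24052598 0.04789088] [-3.14132221e+00  1.62496721e-04 -3.07743433e+00] [-8.03125951  0.86137634 22.35773822] 0.016588832714152686
```

View pics/s5c.png

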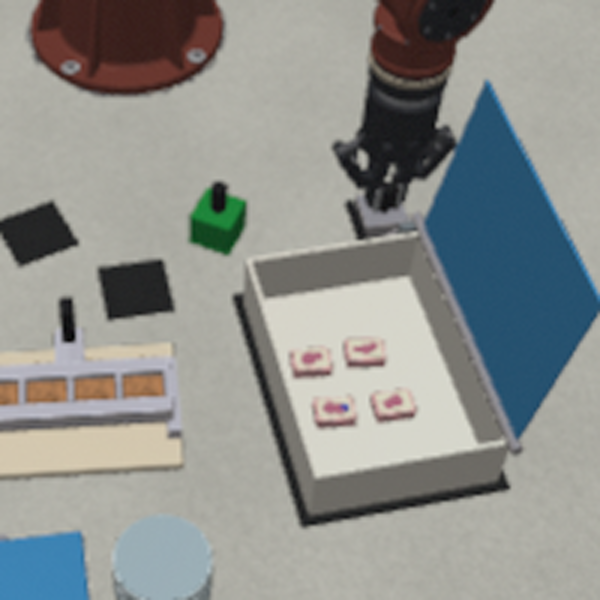

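View pics/t5c.png

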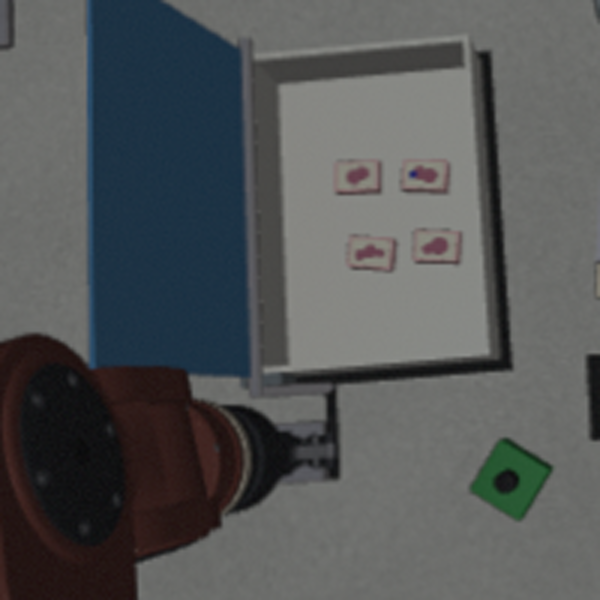

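Request:
arm_command(motion=[0, 0, 0.001, 0, 0, 0, 0, 0, 0.001, 0, 0, 0, 0, 0, 0.001, 0, 0, 0, 0, 0, 0.002, 0, 0, 0], hand=0.04)

```text
clock: 7.8
ee_pos: [0.3868, 0.2403, 0.0495]
ee_rot: [-3.141, -0.001, -3.077]
wrist_force: [-0.6, -0.4, -0.2]
finger_gap: 0.0399
```

Request:
arm_command(motion=[0, 0, 0.03, 0, 0, 0, 0, 0, 0.06, 0, 0, 0, 0, 0, 0.1, 0, 0, 0, 0, 0, 0.14, 0, 0, 0, 0, 0, 0.18, 0, 0, 0])

```text
clock: 8.3
ee_pos: [0.3865, 0.2401, 0.2308]
ee_rot: [-3.14, -0.001, -3.078]
wrist_force: [1.4, 0.7, -0.5]
finger_gap: 0.0395
```

Run:
```python
from h import *
s=arm.read_state(); print(s['ee_pos'],s['ee_rot'],s['wrist_force'],s['finger_gap'])
c=cap('scene','s6.png')
cv2.imwrite('pics/s6c.png',cv2.resize(c['frame'][80:280,200:400,::-1],(600,600),interpolation=cv2.INTER_CUBIC))
c=cap('wrist','w6.png')
```

```text
[0.386465   0.24014345 0.23082332] [-3.14047279e+00 -7.76925117e-04 -3.07759280e+00] [ 1.44098151  0.68443612 -0.46452685] 0.039527535438035555
```

View pics/s6c.png

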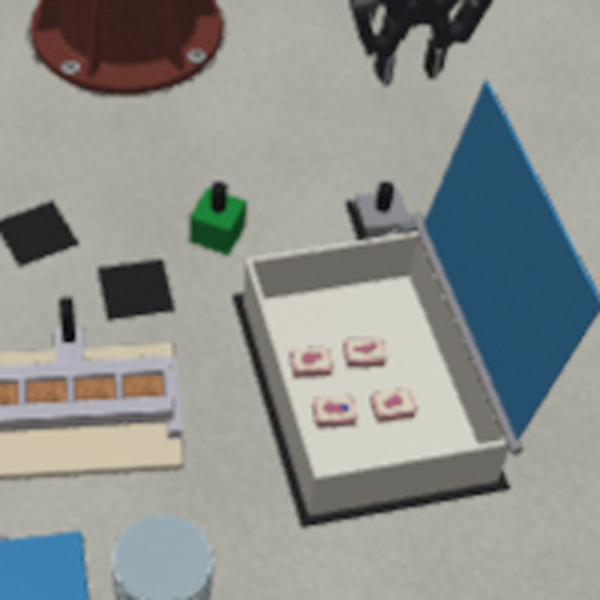

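View pics/w6.png

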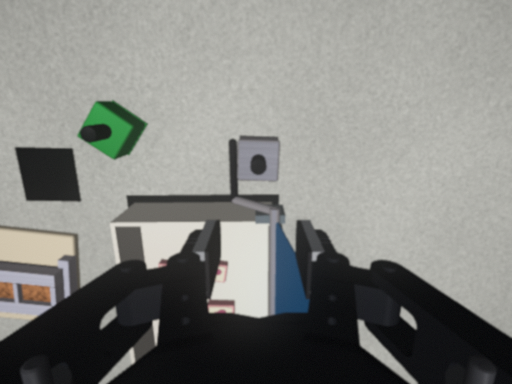

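```bash
cat >> h.py <<'E'
def blocks(c,box=None,f=None,zt=.019):
    """pink/cream blocks: mask by redness, returns rects"""
    im=c['frame'].astype(int); S=4
    big=cv2.resize(c['frame'],None,fx=S,fy=S,interpolation=cv2.INTER_CUBIC).astype(int)
    r,g,b=big[...,0],big[...,1],big[...,2]
    m=((r-g>14)&(r-b>4)&(r<260)).astype(np.uint8)*255
    if box:
        k=np.zeros_like(m);x0,y0,x1,y1=[v*S for v in box];k[y0:y1,x0:x1]=1;m*=k
    m=cv2.morphologyEx(m,cv2.MORPH_CLOSE,np.ones((5,5),np.uint8))
    cs,_=cv2.findContours(m,cv2.RETR_EXTERNAL,cv2.CHAIN_APPROX_NONE)
    out=[]
    for q in cs:
        if cv2.contourArea(q)<80*S*S/4: continue
        R=cv2.minAreaRect(q);bx=cv2.boxPoints(R)
        P=onz(c,(bx+.5)/S-.5,zt)
        e=[P[1]-P[0],P[2]-P[1]];L=[np.linalg.norm(v) for v in e]
        l=e[int(np.argmax(L))];l=l*np.sign(l[1])
        out.append((P.mean(0).round(4)[:2],np.round(np.arctan2(-l[0],l[1]),3),np.round(L,4),np.round(np.array(R[0])/S,1)))
        cv2.drawContours(big,[bx.astype(int)],0,(0,255,0),1) if 0 else None
    if f: cv2.imwrite('pics/'+f,m)
    return out
E
python3 - <<'E'
from h import *
c=cap('top')
for o in blocks(c,(160,150,235,220),'m.png'): print(o)
m=cv2.imread('pics/m.png');cv2.imwrite('pics/m.png',m[560:920,600:960])
f=c['frame'];print(f[168,180:215].tolist())
E
```

```text
(array([0.5584, 0.1876]), np.float64(0.122), array([0.0248, 0.0122]), array([183. , 193.8]))
(array([0.5608, 0.1293]), np.float64(0.567), array([0.0224, 0.0153]), array([205.2, 192.6]))
(array([0.6271, 0.1995]), np.float64(0.551), array([0.0206, 0.0134]), array([179.1, 168.2]))
(array([0.6262, 0.1393]), np.float64(-0.266), array([0.0131, 0.0208]), array([201.7, 168.1]))
(array([0.6182, 0.1944]), np.float64(0.65), array([0.045 , 0.0257]), array([180.9, 171.4]))
[[98, 62, 75], [98, 63, 75], [106, 81, 87], [121, 114, 108], [130, 125, 118], [128, 112, 112], [100, 84, 85], [114, 112, 109], [130, 131, 127], [131, 132, 128], [129, 130, 126], [131, 132, 128], [130, 131, 127], [121, 119, 116], [125, 114, 112], [129, 123, 117], [85, 85, 106], [41, 43, 98], [55, 42, 89], [89, 57, 78], [100, 63, 75], [99, 62, 75], [100, 63, 76], [99, 63, 75], [99, 62, 75], [101, 79, 84], [122, 118, 111], [129, 120, 114], [116, 96, 95], [96, 81, 82], [120, 119, 116], [130, 131, 127], [131, 132, 128], [130, 132, 128], [131, 132, 128]]
```

View pics/m.png

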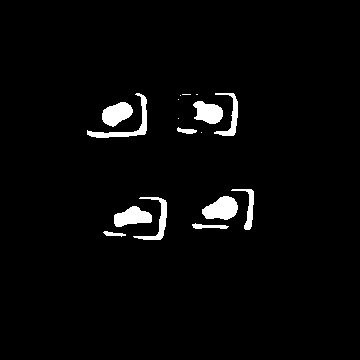

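Request:
arm_command(motion=[0, -0.05, 0.02, 0, 0, -0.14, 0, -0.1, 0.04, 0, 0, -0.28, 0, -0.15, 0.04, 0, 0, -0.42, 0.05, -0.15, 0.04, 0, 0, -0.56, 0.1, -0.15, 0.04, 0, 0, -0.7, 0.15, -0.15, 0.04, 0, 0, -0.84, 0.2, -0.15, 0.04, 0, 0, -0.98, 0.2085, -0.15, 0.04, 0, 0, -1.12, 0.2085, -0.15, 0.04, 0, 0, -1.26, 0.2085, -0.15, 0.04, 0, 0, -1.4])

```text
clock: 9.45
ee_pos: [0.5965, 0.0905, 0.2692]
ee_rot: [-3.138, 0.003, 1.8]
wrist_force: [0.2, 0.3, 0.4]
finger_gap: 0.0401
```

Request:
arm_command(motion=[0, 0, 0, 0, 0, -0.12, 0, 0, 0, 0, 0, -0.25, 0, 0, 0, 0, 0, -0.25, 0, 0, 0, 0, 0, -0.25])

```text
clock: 9.85
ee_pos: [0.5961, 0.0905, 0.2681]
ee_rot: [-3.136, 0.003, 1.553]
wrist_force: [0.9, 0.7, 0.4]
finger_gap: 0.0401
```

Run:
```python
from h import *
s=arm.read_state(); print(s['ee_pos'],s['ee_rot'],s['wrist_force'],s['finger_gap'],s['joints'])
c=cap('wrist','w7.png')
```

```text
[0.59614215 0.09045772 0.26805076] [-3.13601886e+00  2.76298008e-03  1.55339422e+00] [0.85572428 0.65062079 0.37123513] 0.04012215186411458 [-0.06448173  0.13348839  0.19570773  1.63845329 -0.00302219  1.52373262]
```

View pics/w7.png

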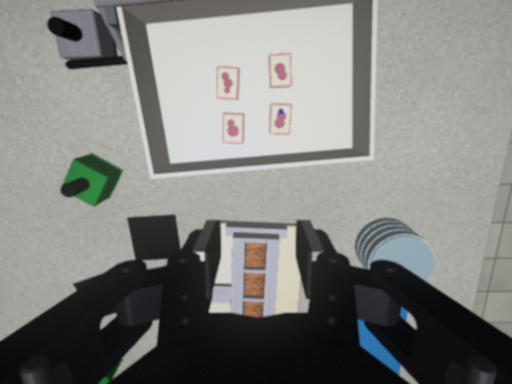

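```bash
cat >> h.py <<'E'
def blobs(c,cond,box,z,S=4,amin=100,f=None):
    big=cv2.resize(c['frame'],None,fx=S,fy=S,interpolation=cv2.INTER_CUBIC).astype(int)
    m=cond(big[...,0],big[...,1],big[...,2]).astype(np.uint8)*255
    k=np.zeros_like(m);x0,y0,x1,y1=[v*S for v in box];k[y0:y1,x0:x1]=1;m*=k
    m=cv2.morphologyEx(m,cv2.MORPH_CLOSE,np.ones((9,9),np.uint8))
    if f: cv2.imwrite('pics/'+f,m[y0:y1,x0:x1])
    cs,_=cv2.findContours(m,cv2.RETR_EXTERNAL,cv2.CHAIN_APPROX_NONE)
    out=[]
    for q in cs:
        if cv2.contourArea(q)<amin*S*S: continue
        R=cv2.minAreaRect(q);bx=cv2.boxPoints(R)
        P=onz(c,(bx+.5)/S-.5,z)
        e=[P[1]-P[0],P[2]-P[1]];L=[np.linalg.norm(v) for v in e]
        l=e[int(np.argmax(L))];l=l*np.sign(l[1])
        out.append((P.mean(0).round(4)[:2],float(np.round(np.arctan2(-l[0],l[1]),3)),np.round(L,4),np.round(np.array(R[0])/S,1)))
    return out
E
python3 - <<'E'
from h import *
c=cap('wrist')
print(c['frame'][83,210:250].tolist())
for o in blobs(c,lambda r,g,b:(r-b>22)|(r-g>22),(205,45,305,150),.019,f='m7.png'): print('blk',o)
for o in blobs(c,lambda r,g,b:(r-b>40),(240,238,270,320),.039): print('nest',o)
for o in blobs(c,lambda r,g,b:(b-r>40),(265,100,295,140),.019,amin=8): print('dot',o)
E
```

```text
[[216, 216, 213], [216, 217, 214], [216, 217, 214], [216, 217, 214], [216, 216, 213], [212, 208, 205], [207, 190, 190], [209, 186, 183], [215, 203, 193], [216, 214, 201], [216, 217, 202], [217, 217, 202], [211, 206, 194], [197, 172, 170], [183, 132, 145], [178, 116, 135], [175, 112, 132], [177, 113, 134], [175, 112, 132], [177, 115, 134], [176, 115, 134], [183, 134, 144], [196, 172, 169], [211, 204, 193], [216, 214, 200], [217, 208, 196], [208, 185, 180], [190, 158, 158], [179, 160, 160], [196, 191, 188], [212, 212, 209], [217, 218, 214], [218, 218, 215], [217, 217, 214], [217, 217, 214], [217, 217, 214], [217, 217, 214], [217, 217, 214], [217, 217, 214], [217, 217, 214]]
blk (array([0.5599, 0.1285]), 0.554, array([0.0157, 0.0231]), array([231.3, 128.4]))
blk (array([0.562 , 0.1288]), -0.069, array([0.0392, 0.0275]), array([232.9, 128. ]))
blk (array([0.6252, 0.1395]), -0.049, array([0.0393, 0.0273]), array([280.2, 118.9]))
blk (array([0.5572, 0.1857]), -0.109, array([0.0398, 0.0276]), array([227.3,  83. ]))
blk (array([0.625 , 0.1992]), 0.043, array([0.0273, 0.0402]), array([280.1,  70.6]))
nest (array([ 0.5825, -0.1417]), -0.083, array([0.028 , 0.0273]), array([252.7, 309.4]))
nest (array([ 0.5852, -0.0978]), -0.071, array([0.0374, 0.0273]), array([253.8, 284.2]))
nest (array([ 0.588 , -0.0497]), -0.087, array([0.0383, 0.0275]), array([255. , 254.9]))
dot (array([0.6259, 0.1495]), -0.481, array([0.0063, 0.006 ]), array([280.7, 111.3]))
```

View pics/m7.png

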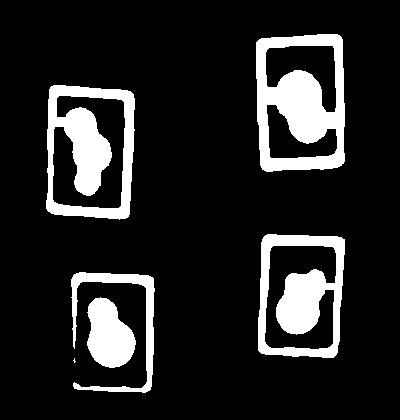

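Request:
arm_command(motion=[0.029, 0.049, -0.03, 0, 0, -0.031, 0.029, 0.049, -0.07, 0, 0, -0.031, 0.029, 0.049, -0.12, 0, 0, -0.031, 0.029, 0.049, -0.17, 0, 0, -0.031, 0.029, 0.049, -0.21, 0, 0, -0.031, 0.029, 0.049, -0.23, 0, 0, -0.031, 0.029, 0.049, -0.24, 0, 0, -0.031, 0.029, 0.049, -0.24, 0, 0, -0.031], hand=0.044)

```text
clock: 10.75
ee_pos: [0.6245, 0.1395, 0.0275]
ee_rot: [-3.135, 0.003, 1.523]
wrist_force: [0.2, -0.3, -0.2]
finger_gap: 0.0441
```

Run:
```python
from h import *
s=arm.read_state(); print(s['ee_pos'],s['ee_rot'],s['wrist_force'],s['finger_gap'])
c=cap('wrist','w8.png')
```

```text
[0.62445667 0.1394604  0.02752245] [-3.13490163e+00  2.92143975e-03  1.52266106e+00] [ 0.21242678 -0.34639469 -0.16713775] 0.044104498107676915
```

View pics/w8.png

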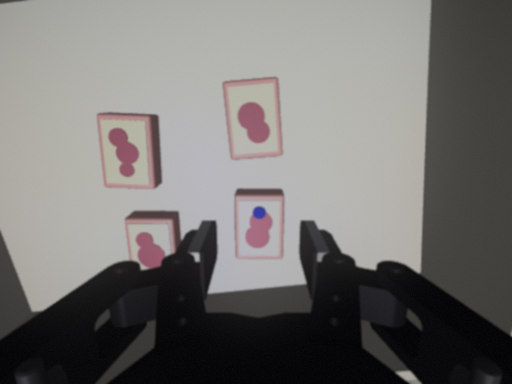

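Request:
arm_command(motion=[0.0005, 0, -0.008, 0, 0, 0, 0.0005, 0, -0.0155, 0, 0, 0, 0.0005, 0, -0.0155, 0, 0, 0, 0.0005, 0, -0.0155, 0, 0, 0])

```text
clock: 11.2
ee_pos: [0.626, 0.1394, 0.0137]
ee_rot: [-3.137, 0.003, 1.522]
wrist_force: [-0.3, 0.0, 0.4]
finger_gap: 0.044
```

Request:
arm_command(motion=[0, 0, 0, 0, 0, 0, 0, 0, 0, 0, 0, 0, 0, 0, 0, 0, 0, 0, 0, 0, 0, 0, 0, 0], hand=0.0)

```text
clock: 11.6
ee_pos: [0.6265, 0.1395, 0.0145]
ee_rot: [-3.138, 0.003, 1.523]
wrist_force: [-0.6, 0.1, 5.8]
finger_gap: 0.0257
```

Request:
arm_command(motion=[0, 0, 0.03, 0, 0, 0, 0, 0, 0.08, 0, 0, 0, 0, 0, 0.13, 0, 0, -0.012, 0, -0.03, 0.16, 0, 0, -0.012, 0, -0.08, 0.16, 0, 0, -0.012, 0, -0.13, 0.16, 0, 0, -0.012, -0.02, -0.18, 0.16, 0, 0, -0.012, -0.03, -0.23, 0.16, 0, 0, -0.012, -0.04, -0.28, 0.15, 0, 0, -0.012, -0.047, -0.3325, 0.12, 0, 0, -0.012])

```text
clock: 12.6
ee_pos: [0.582, -0.1808, 0.1443]
ee_rot: [3.141, 0.005, 1.51]
wrist_force: [0.4, 0.0, -0.1]
finger_gap: 0.0252
```

Request:
arm_command(motion=[0, 0, -0.02, 0, 0, 0, 0, 0, -0.02, 0, 0, 0])

```text
clock: 12.8
ee_pos: [0.5799, -0.1813, 0.1211]
ee_rot: [-3.137, 0.002, 1.507]
wrist_force: [-0.2, 0.1, -1.1]
finger_gap: 0.0254
```

Run:
```python
from h import *
s=arm.read_state(); print(s['ee_pos'],s['ee_rot'],s['wrist_force'],s['finger_gap'])
c=cap('wrist','w9.png')
for o in blobs(c,lambda r,g,b:(r-b>40),(220,0,300,180),.040,f='m9.png'): print('nest',o)
```

```text
[ 0.57987171 -0.18128653  0.12105201] [-3.13735232e+00  2.29913060e-03  1.50741221e+00] [-0.15154107  0.07105459 -1.13477162] 0.025405878014102434
nest (array([ 0.5823, -0.1448]), -0.09, array([0.0399, 0.028 ]), array([258.6, 145.8]))
nest (array([ 0.5852, -0.0972]), -0.046, array([0.0279, 0.0398]), array([258.4,  80.5]))
nest (array([ 0.5878, -0.0574]), 1.505, array([0.0277, 0.0242]), array([258.4,  19.6]))
```

View pics/w9.png

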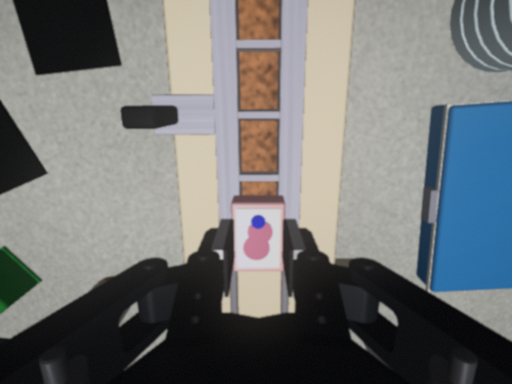

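```bash
cat >> h.py <<'E'
def held(c,dz=.0045,box=(225,200,295,275)):
    s=arm.read_state()
    z=s['ee_pos'][2]+dz
    for o in blobs(c,lambda r,g,b:((r-b>12)|(b-r>40)|(r-g>20)|((r>140)&(b>130)))&(r>140)|(b-r>40),box,z,f='mh.png',amin=300):
        print('held',o,'tcp',s['ee_pos'].round(4),'yaw',s['ee_rot'][2].round(3))
E
python3 - <<'E'
from h import *
c=cap('wrist'); held(c)
print(c['frame'][250,225:295].tolist())
E
```

```text
held (array([ 0.5818, -0.1798]), -0.029, array([0.0347, 0.0423]), array([259.9, 237.4])) tcp [ 0.5817 -0.1802  0.1244] yaw 1.51
[[55, 50, 51], [49, 45, 46], [48, 45, 43], [44, 41, 41], [44, 40, 38], [44, 41, 40], [42, 39, 39], [49, 44, 44], [94, 83, 84], [162, 144, 145], [200, 183, 186], [210, 199, 205], [212, 208, 213], [212, 212, 217], [212, 212, 218], [212, 212, 218], [211, 210, 217], [209, 202, 210], [205, 177, 189], [197, 144, 161], [198, 132, 153], [195, 127, 150], [196, 128, 150], [195, 127, 149], [197, 129, 150], [196, 128, 150], [195, 128, 150], [195, 128, 149], [195, 127, 149], [196, 128, 149], [196, 128, 150], [194, 127, 148], [194, 126, 148], [194, 125, 148], [193, 125, 146], [193, 125, 146], [193, 126, 147], [192, 124, 147], [192, 125, 146], [193, 124, 146], [193, 125, 147], [193, 124, 146], [193, 127, 148], [195, 143, 160], [203, 178, 186], [210, 203, 207], [212, 211, 213], [212, 213, 214], [211, 210, 212], [212, 211, 213], [211, 210, 211], [212, 212, 213], [211, 211, 211], [212, 210, 210], [212, 204, 204], [210, 190, 191], [195, 165, 168], [147, 121, 124], [86, 70, 70], [49, 43, 44], [45, 41, 42], [45, 41, 41], [46, 42, 41], [47, 41, 42], [50, 45, 45], [51, 47, 48], [57, 53, 54], [68, 65, 66], [99, 97, 99], [132, 131, 133]]
```

View pics/mh.png

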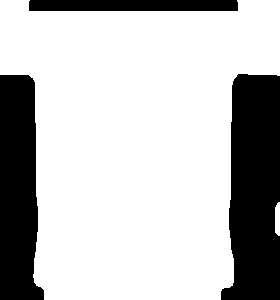

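Run:
```python
from h import *
c=cap('wrist')
f=c['frame'];print(f[190:280:1,243,:].tolist())
s=arm.read_state();print(s['ee_pos'])
P=onz(c,[(233.5,205),(284,205),(284,270),(233.5,270),(258,222)],s['ee_pos'][2]+.0045);print(P,P[:4].mean(0))
```

```text
[[162, 115, 84], [171, 122, 87], [173, 123, 89], [169, 122, 89], [149, 107, 80], [123, 89, 75], [103, 78, 76], [95, 73, 74], [94, 73, 74], [94, 72, 73], [96, 73, 74], [105, 78, 81], [132, 99, 101], [162, 124, 127], [188, 155, 158], [205, 178, 182], [212, 188, 190], [207, 186, 189], [202, 190, 192], [206, 202, 207], [212, 211, 217], [213, 212, 218], [213, 213, 219], [212, 213, 218], [213, 214, 219], [214, 213, 219], [213, 212, 218], [213, 213, 219], [213, 212, 218], [213, 213, 219], [214, 214, 220], [213, 213, 219], [213, 213, 219], [212, 212, 219], [211, 211, 218], [212, 212, 218], [214, 214, 220], [213, 213, 219], [213, 212, 219], [214, 214, 220], [213, 212, 219], [213, 213, 219], [214, 214, 219], [212, 213, 219], [212, 212, 218], [212, 212, 219], [211, 211, 217], [213, 213, 219], [213, 213, 219], [212, 212, 218], [213, 212, 219], [212, 209, 216], [210, 205, 212], [208, 196, 205], [207, 186, 197], [206, 177, 189], [205, 174, 186], [204, 169, 183], [204, 168, 182], [205, 172, 186], [205, 177, 189], [206, 184, 195], [208, 194, 203], [211, 204, 212], [211, 209, 216], [211, 211, 217], [213, 213, 220], [212, 212, 218], [213, 213, 219], [212, 212, 218], [211, 212, 217], [211, 211, 218], [213, 213, 219], [211, 212, 218], [212, 212, 218], [211, 211, 218], [212, 211, 216], [211, 205, 210], [211, 195, 199], [210, 187, 188], [205, 178, 175], [206, 186, 173], [207, 194, 174], [209, 198, 177], [208, 198, 177], [208, 197, 176], [209, 198, 178], [207, 197, 175], [208, 198, 176], [209, 198, 177]]
[ 0.5823304  -0.18005676  0.12518834]
[[ 0.57077007 -0.16055991  0.12968834]
 [ 0.5961058  -0.16212619  0.12968834]
 [ 0.5947171  -0.19905774  0.12968834]
 [ 0.56766091 -0.1973845   0.12968834]
 [ 0.58249488 -0.17050767  0.12968834]] [ 0.58231347 -0.17978209  0.12968834]
```

Request:
arm_command(motion=[-0.0029, -0.0131, -0.02, 0, 0, 0, -0.0029, -0.0131, -0.05, 0, 0, 0, -0.0029, -0.0131, -0.062, 0, 0, 0, -0.0029, -0.0131, -0.062, 0, 0, 0, -0.0029, -0.0131, -0.062, 0, 0, 0])

```text
clock: 13.45
ee_pos: [0.5802, -0.1928, 0.0646]
ee_rot: [3.14, 0.005, 1.512]
wrist_force: [-0.3, 0.1, 0.4]
finger_gap: 0.0257
```

Run:
```python
from h import *
c=cap('wrist','w10.png')
s=arm.read_state();print(s['ee_pos'],s['ee_rot'],s['wrist_force'])
```

```text
[ 0.58046758 -0.19309055  0.0650307 ] [3.13891821 0.0055441  1.51175677] [ 0.73901851 -0.32469107 -0.21726185]
```

View pics/w10.png

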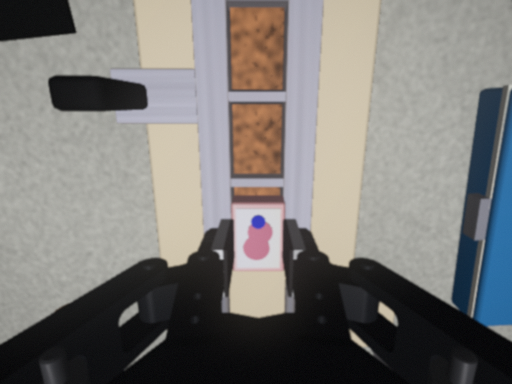

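Request:
arm_command(motion=[-0.001, 0, -0.006, 0, 0, 0, -0.001, 0, -0.012, 0, 0, 0, -0.001, 0, -0.015, 0, 0, 0, -0.001, 0, -0.015, 0, 0, 0, -0.001, 0, -0.015, 0, 0, 0])

```text
clock: 14.0
ee_pos: [0.5794, -0.1931, 0.0499]
ee_rot: [3.139, 0.005, 1.512]
wrist_force: [-0.2, -0.4, 0.3]
finger_gap: 0.0258
```

Request:
arm_command(motion=[0, 0, -0.001, 0, 0, 0, 0, 0, -0.001, 0, 0, 0, 0, 0, -0.001, 0, 0, 0], hand=0.042)

```text
clock: 14.3
ee_pos: [0.5794, -0.1931, 0.0491]
ee_rot: [3.139, 0.006, 1.512]
wrist_force: [-0.3, -0.1, 0.1]
finger_gap: 0.0422
```

Request:
arm_command(motion=[0, 0, 0.015, 0, 0, 0, 0, 0, 0.03, 0, 0, 0, 0, 0, 0.03, 0, 0, 0])

```text
clock: 14.6
ee_pos: [0.5812, -0.1942, 0.0829]
ee_rot: [3.134, 0.008, 1.512]
wrist_force: [0.1, 0.2, 0.9]
finger_gap: 0.0419
```

Run:
```python
from h import *
c=cap('wrist','w11.png')
s=arm.read_state();print(s['ee_pos'],s['ee_rot'],s['wrist_force'])
```

```text
[ 0.58074271 -0.19386819  0.08148991] [3.13567383 0.00716332 1.51165398] [-0.01531593  1.19694927 -0.56448873]
```

View pics/w11.png

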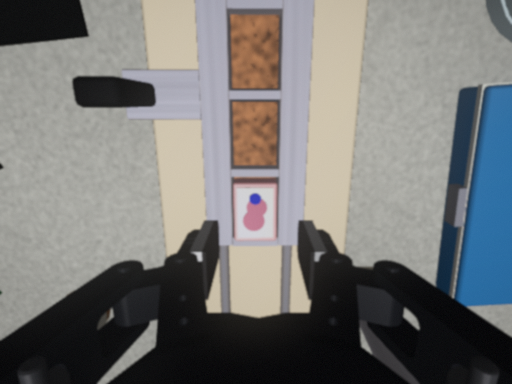

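Request:
arm_command(motion=[-0.001, 0.001, 0, 0, 0, 0, -0.001, 0.001, 0, 0, 0, 0, -0.001, 0.001, -0.01, 0, 0, 0, -0.001, 0.001, -0.02, 0, 0, 0, -0.001, 0.001, -0.026, 0, 0, 0, -0.001, 0.001, -0.03, 0, 0, 0, -0.001, 0.001, -0.033, 0, 0, 0, -0.001, 0.001, -0.036, 0, 0, 0, -0.001, 0.001, -0.037, 0, 0, 0, -0.001, 0.001, -0.037, 0, 0, 0], hand=0.0)

```text
clock: 15.65
ee_pos: [0.5798, -0.1929, 0.045]
ee_rot: [3.135, 0.007, 1.512]
wrist_force: [-4.0, 1.4, 5.0]
finger_gap: -0.0001
```

Request:
arm_command(motion=[0, 0, -0.001, 0, 0, 0, 0, 0, -0.002, 0, 0, 0, 0, 0, -0.002, 0, 0, 0])

```text
clock: 15.95
ee_pos: [0.5799, -0.1933, 0.0449]
ee_rot: [3.135, 0.009, 1.512]
wrist_force: [-8.0, 3.1, 16.1]
finger_gap: -0.0002
```

```bash
cat >> h.py <<'E'
from scipy.spatial.transform import Rotation as Ro
def to(x,y,z,yaw):
    s=arm.read_state(); R=Ro.from_euler('xyz',s['ee_rot']); T=Ro.from_euler('xyz',[np.pi,0,yaw])
    print('shift',(np.array([x,y,z])-s['ee_pos']).round(4),'turn',(T*R.inv()).as_rotvec().round(4),'at',s['ee_pos'].round(4),s['ee_rot'].round(3),s['wrist_force'].round(1))
E
python3 -c "
from h import *
to(.596,.09,.268,1.571)"
```

```text
shift [0.0161 0.2833 0.2231] turn [0.0087 0.0063 0.0593] at [ 0.5799 -0.1933  0.0449] [3.135 0.009 1.512] [-8.   3.1 16.1]
```

Request:
arm_command(motion=[0, 0, 0.03, 0, 0, 0, 0, 0, 0.08, 0, 0, 0, 0, 0.03, 0.12, 0.009, 0.006, 0.06, 0.006, 0.08, 0.16, 0.009, 0.006, 0.06, 0.01, 0.12, 0.19, 0.009, 0.006, 0.06, 0.014, 0.165, 0.21, 0.009, 0.006, 0.06, 0.016, 0.21, 0.223, 0.009, 0.006, 0.06, 0.016, 0.26, 0.223, 0.009, 0.006, 0.06, 0.016, 0.283, 0.223, 0.009, 0.006, 0.06, 0.016, 0.283, 0.223, 0.009, 0.006, 0.06], hand=0.044)

```text
clock: 16.95
ee_pos: [0.596, 0.0937, 0.2683]
ee_rot: [3.14, -0.001, 1.576]
wrist_force: [0.2, 0.0, -0.4]
finger_gap: 0.0441
```

```bash
cat >> h.py <<'E'
def look(f):
    c=cap('wrist',f)
    for o in blobs(c,lambda r,g,b:(r-b>22)|(r-g>22),(150,30,345,160),.019): 
        if max(o[2])>.03: print('blk',o)
    for o in blobs(c,lambda r,g,b:(r-b>40),(235,235,275,330),.039): print('nest',o)
E
python3 - <<'E'
from h import *
look('w12.png'); to(.562,.1288,.03,1.571-.069)
E
```

```text
blk (array([0.5622, 0.1287]), -0.058, array([0.0393, 0.0273]), array([232.7, 130.7]))
blk (array([0.5573, 0.1859]), -0.103, array([0.0397, 0.0274]), array([228. ,  85.6]))
blk (array([0.6251, 0.1994]), 0.036, array([0.0274, 0.0397]), array([280.9,  74.6]))
nest (array([ 0.5827, -0.1391]), 1.49, array([0.0219, 0.0276]), array([248.4, 310.6]))
nest (array([ 0.5852, -0.0984]), -0.07, array([0.0377, 0.0275]), array([250. , 287.2]))
nest (array([ 0.5882, -0.0502]), -0.064, array([0.0382, 0.0276]), array([252. , 257.9]))
shift [-0.0341  0.0372 -0.238 ] turn [-0.0002  0.0011 -0.0729] at [0.5961 0.0916 0.268 ] [ 3.14  -0.     1.575] [-0.7 -0.3 -1.4]
```

View pics/w12.png

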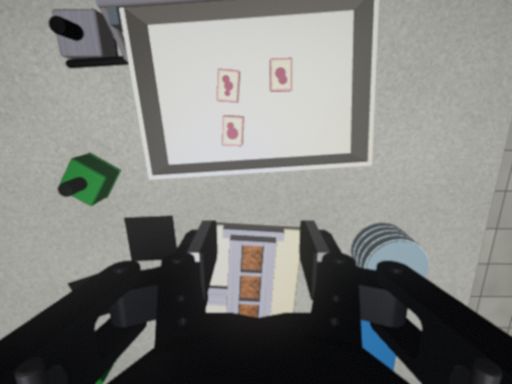

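Request:
arm_command(motion=[-0.034, 0.037, -0.03, 0, 0.001, -0.064, -0.034, 0.037, -0.08, 0, 0.001, -0.064, -0.034, 0.037, -0.13, 0, 0.001, -0.064, -0.034, 0.037, -0.18, 0, 0.001, -0.064, -0.034, 0.037, -0.22, 0, 0.001, -0.064, -0.034, 0.037, -0.235, 0, 0.001, -0.064, -0.034, 0.037, -0.245, 0, 0.001, -0.064, -0.034, 0.037, -0.254, 0, 0.001, -0.064, -0.034, 0.037, -0.254, 0, 0.001, -0.064, -0.034, 0.037, -0.254, 0, 0.001, -0.064], hand=0.044)

```text
clock: 18.0
ee_pos: [0.5634, 0.1285, 0.0157]
ee_rot: [3.139, -0.0, 1.511]
wrist_force: [-0.0, -0.2, 0.1]
finger_gap: 0.0439
```

Request:
arm_command(motion=[0, 0, 0, 0, 0, 0, 0, 0, 0, 0, 0, 0, 0, 0, 0, 0, 0, 0, 0, 0, 0, 0, 0, 0], hand=0.0)

```text
clock: 18.4
ee_pos: [0.5646, 0.1286, 0.0177]
ee_rot: [3.136, -0.0, 1.511]
wrist_force: [-1.9, -0.2, 7.4]
finger_gap: 0.0234
```

Run:
```python
from h import *
to(.5823,-.1451,.10,1.511);s=arm.read_state();print(s['finger_gap'])
```

```text
shift [ 0.0177 -0.2737  0.0823] turn [0.     0.0052 0.    ] at [0.5646 0.1286 0.0177] [ 3.136 -0.     1.511] [-1.9 -0.2  7.4]
0.023411612586655303
```

Request:
arm_command(motion=[0, 0, 0, 0, 0.005, 0, 0, 0, 0, 0, 0.005, 0, 0, 0, -0.004, 0, 0.005, 0, 0, 0, -0.005, 0, 0.005, 0, 0, 0, -0.005, 0, 0.005, 0], hand=0.044)

```text
clock: 18.9
ee_pos: [0.5642, 0.1286, 0.0121]
ee_rot: [-3.141, 0.0, 1.511]
wrist_force: [0.6, -0.8, 0.0]
finger_gap: 0.0442
```

Run:
```python
from h import *
cap('wrist','w13.png');to(.5622,.1287,.0125,1.511)
```

```text
shift [-0.0021  0.0001  0.0002] turn [-0.     -0.0004 -0.    ] at [0.5643 0.1286 0.0123] [-3.141  0.     1.511] [ 0.4  0.1 -0.4]
```

View pics/w13.png

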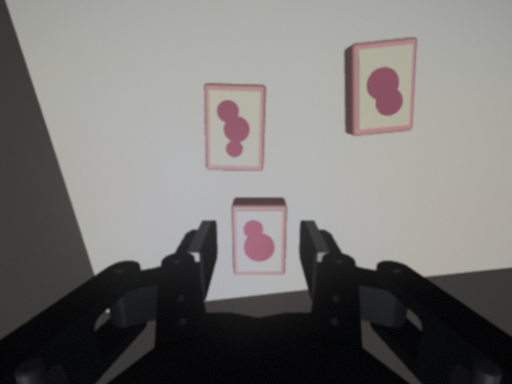

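Request:
arm_command(motion=[0, 0, -0.001, 0, 0, 0, 0, 0, -0.001, 0, 0, 0, 0, 0, -0.001, 0, 0, 0, 0, 0, -0.001, 0, 0, 0], hand=0.0)

```text
clock: 19.35
ee_pos: [0.5645, 0.1286, 0.0115]
ee_rot: [-3.142, -0.0, 1.511]
wrist_force: [0.5, -0.1, 1.9]
finger_gap: 0.0261
```

Run:
```python
from h import *
to(.5823,-.1451,.12,1.511);s=arm.read_state();print(s['finger_gap'])
```

```text
shift [ 0.0178 -0.2737  0.1085] turn [-0. -0. -0.] at [0.5645 0.1286 0.0115] [-3.142 -0.     1.511] [ 0.5 -0.1  1.9]
0.026071448854554
```

Request:
arm_command(motion=[0, 0, 0.03, 0, 0, 0, 0, 0, 0.08, 0, 0, 0, 0, -0.02, 0.12, 0, 0, 0, 0, -0.06, 0.14, 0, 0, 0, 0.005, -0.11, 0.14, 0, 0, 0, 0.01, -0.16, 0.14, 0, 0, 0, 0.014, -0.21, 0.13, 0, 0, 0, 0.018, -0.255, 0.11, 0, 0, 0, 0.018, -0.274, 0.09, 0, 0, 0, 0.018, -0.274, 0.07, 0, 0, 0])

```text
clock: 20.35
ee_pos: [0.5822, -0.1487, 0.0804]
ee_rot: [-3.141, 0.001, 1.507]
wrist_force: [0.6, 0.9, -0.5]
finger_gap: 0.026
```

Request:
arm_command(motion=[0, 0, 0, 0, 0, 0, 0, 0, 0, 0, 0, 0])

```text
clock: 20.55
ee_pos: [0.5818, -0.1487, 0.0803]
ee_rot: [-3.14, 0.0, 1.507]
wrist_force: [-0.6, 1.0, 0.1]
finger_gap: 0.0262
```

Run:
```python
from h import *
c=cap('wrist','w14.png');to(.5823,-.1451,.048,1.511)
for o in blobs(c,lambda r,g,b:(r-b>40),(220,0,300,190),.040): print('nest',o)
```

```text
shift [-0.0001  0.0034 -0.0332] turn [0.0007 0.0003 0.0035] at [ 0.5824 -0.1485  0.0812] [3.141e+00 1.000e-03 1.507e+00] [-0.6 -0.  -0.2]
nest (array([ 0.5833, -0.1301]), 1.506, array([0.0279, 0.0098]), array([258.6, 182.5]))
nest (array([ 0.5853, -0.0974]), -0.086, array([0.0398, 0.0278]), array([258.4, 131. ]))
nest (array([ 0.5882, -0.0499]), -0.041, array([0.0277, 0.0399]), array([258.1,  47.6]))
```

View pics/w14.png

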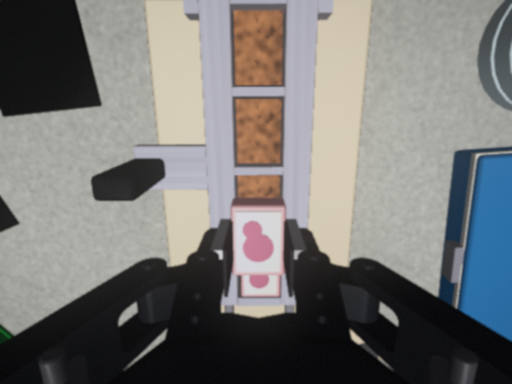

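```bash
cat >> h.py <<'E'
def heldc(c,dz,xs=(243,)):
    "edges of held block's top along image columns -> world y offset from TCP"
    s=arm.read_state();f=c['frame'].astype(float)
    for x in xs:
        col=f[:,x-1:x+2].mean(1)
        print(x,[(y,col[y].astype(int).tolist()) for y in list(range(198,212))+list(range(264,282))])
E
python3 - <<'E'
from h import *
c=cap('wrist'); s=arm.read_state()
heldc(c,0,(240,))
for ys in [(205,275)]:
    P=onz(c,[(258.5,ys[0]),(258.5,ys[1])],s['ee_pos'][2]+.0075); print(P,P.mean(0),s['ee_pos'])
E
```

```text
240 [(198, [107, 79, 76]), (199, [98, 75, 75]), (200, [97, 74, 75]), (201, [97, 73, 75]), (202, [97, 74, 76]), (203, [98, 75, 76]), (204, [112, 84, 86]), (205, [141, 105, 108]), (206, [170, 134, 137]), (207, [194, 162, 166]), (208, [208, 182, 185]), (209, [213, 188, 191]), (210, [205, 182, 186]), (211, [194, 181, 185]), (264, [213, 213, 219]), (265, [212, 212, 219]), (266, [212, 212, 218]), (267, [212, 212, 219]), (268, [212, 212, 218]), (269, [212, 212, 219]), (270, [212, 210, 217]), (271, [212, 205, 210]), (272, [211, 195, 200]), (273, [209, 185, 188]), (274, [197, 165, 168]), (275, [174, 143, 146]), (276, [155, 128, 132]), (277, [150, 125, 129]), (278, [150, 125, 128]), (279, [151, 125, 127]), (280, [153, 125, 127]), (281, [154, 126, 127])]
[[ 0.58413421 -0.12883371  0.08921619]
 [ 0.58163879 -0.16791491  0.08921619]] [ 0.5828865  -0.14837431  0.08921619] [ 0.58281475 -0.14850109  0.08171619]
```

Request:
arm_command(motion=[-0.0005, 0.0034, -0.01, 0, 0, 0.003, -0.0005, 0.0034, -0.02, 0, 0, 0.003, -0.0005, 0.0034, -0.028, 0, 0, 0.003, -0.0005, 0.0034, -0.033, 0, 0, 0.003, -0.0005, 0.0034, -0.034, 0, 0, 0.003, -0.0005, 0.0034, -0.034, 0, 0, 0.003])

```text
clock: 21.25
ee_pos: [0.5822, -0.1451, 0.0475]
ee_rot: [3.141, 0.001, 1.511]
wrist_force: [0.3, -0.9, -0.1]
finger_gap: 0.026
```

Request:
arm_command(motion=[0, 0, 0, 0, 0, 0, 0, 0, 0, 0, 0, 0, 0, 0, 0, 0, 0, 0], hand=0.042)

```text
clock: 21.55
ee_pos: [0.5824, -0.1452, 0.0478]
ee_rot: [3.14, 0.001, 1.511]
wrist_force: [-0.1, -0.0, 0.1]
finger_gap: 0.0418
```

Request:
arm_command(motion=[0, 0, 0.015, 0, 0, 0, 0, 0, 0.03, 0, 0, 0, 0, 0, 0.03, 0, 0, 0])

```text
clock: 21.85
ee_pos: [0.5843, -0.1461, 0.0817]
ee_rot: [3.135, 0.003, 1.511]
wrist_force: [0.1, -0.8, 0.3]
finger_gap: 0.0418
```

Run:
```python
from h import *
c=cap('wrist','w15.png');to(.5822,-.1451,.045,1.511)
```

```text
shift [-0.0016  0.0008 -0.0352] turn [0.0029 0.0047 0.0002] at [ 0.5838 -0.1459  0.0802] [3.137e+00 3.000e-03 1.511e+00] [ 0.1 -1.  -0.3]
```

View pics/w15.png

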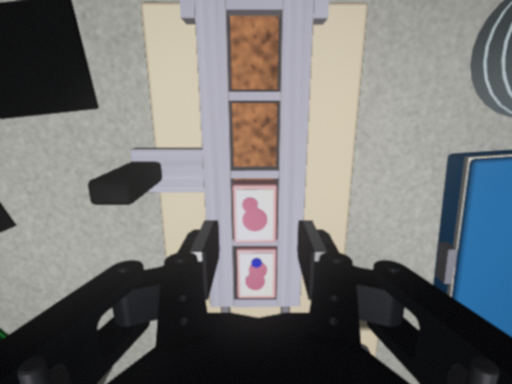

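Block seated in nest 1; the marked one is sunk in nest 0. Press.

Request:
arm_command(motion=[-0.0015, 0.001, 0, 0.003, 0.005, 0, -0.0015, 0.001, 0, 0.003, 0.005, 0, -0.0015, 0.001, -0.01, 0.003, 0.005, 0, -0.0015, 0.001, -0.02, 0.003, 0.005, 0, -0.0015, 0.001, -0.025, 0.003, 0.005, 0, -0.0015, 0.001, -0.029, 0.003, 0.005, 0, -0.0015, 0.001, -0.032, 0.003, 0.005, 0, -0.0015, 0.001, -0.035, 0.003, 0.005, 0, -0.0015, 0.001, -0.037, 0.003, 0.005, 0, -0.0015, 0.001, -0.037, 0.003, 0.005, 0], hand=0.0)

```text
clock: 22.9
ee_pos: [0.5824, -0.1452, 0.0449]
ee_rot: [3.141, 0.001, 1.511]
wrist_force: [-9.2, 2.7, 15.7]
finger_gap: -0.0001
```

Request:
arm_command(motion=[0, 0, -0.001, 0, 0, 0, 0, 0, -0.001, 0, 0, 0])

```text
clock: 23.1
ee_pos: [0.5826, -0.1453, 0.045]
ee_rot: [3.141, 0.001, 1.511]
wrist_force: [-5.0, 1.2, 9.9]
finger_gap: 0.0002
```

Run:
```python
from h import *
to(.594,.092,.268,1.571)
```

```text
shift [0.0114 0.2373 0.223 ] turn [0.0013 0.0008 0.0601] at [ 0.5826 -0.1453  0.045 ] [3.141e+00 1.000e-03 1.511e+00] [-5.   1.2  9.9]
```

Request:
arm_command(motion=[0, 0, 0.03, 0, 0, 0, 0, 0, 0.08, 0, 0, 0, 0, 0.03, 0.12, 0.001, 0.001, 0.06, 0.006, 0.08, 0.16, 0.001, 0.001, 0.06, 0.01, 0.12, 0.19, 0.001, 0.001, 0.06, 0.011, 0.165, 0.21, 0.001, 0.001, 0.06, 0.011, 0.21, 0.223, 0.001, 0.001, 0.06, 0.011, 0.237, 0.223, 0.001, 0.001, 0.06, 0.011, 0.237, 0.223, 0.001, 0.001, 0.06], hand=0.044)

```text
clock: 24.0
ee_pos: [0.594, 0.0959, 0.2692]
ee_rot: [3.139, -0.001, 1.575]
wrist_force: [0.1, -1.1, 0.0]
finger_gap: 0.044
```

Run:
```python
from h import *
look('w16.png'); to(.5573,.1859,.012,1.571-.103)
```

```text
blk (array([0.5574, 0.1858]), -0.101, array([0.0397, 0.0273]), array([229.5,  87.4]))
blk (array([0.6249, 0.1993]), 0.05, array([0.0276, 0.0399]), array([282. ,  76.4]))
nest (array([ 0.5853, -0.0986]), -0.069, array([0.0373, 0.0275]), array([251.4, 288.1]))
nest (array([ 0.5881, -0.0505]), -0.068, array([0.0381, 0.0274]), array([253.3, 259. ]))
shift [-0.0367  0.0921 -0.2564] turn [ 0.0004  0.0013 -0.1063] at [0.594  0.0938 0.2684] [3.14  0.    1.574] [-0.4 -0.2 -0.5]
```

View pics/w16.png

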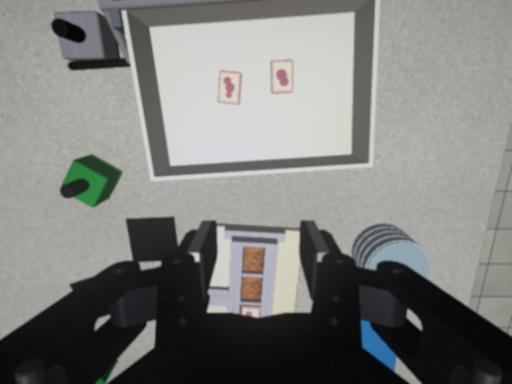

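Request:
arm_command(motion=[0, 0, 0, 0, 0, 0.14, 0, 0, 0, 0, 0, 0.28, 0, 0, 0, 0, 0, 0.42, 0, 0, 0, 0, 0, 0.56, 0, 0, 0, 0, 0, 0.7, 0, 0, 0, 0, 0, 0.84, 0, 0, 0, 0, 0, 0.98, 0, 0, 0, 0, 0, 1.12, 0, 0, 0, 0, 0, 1.26, 0, 0, 0, 0, 0, 1.4])

```text
clock: 25.05
ee_pos: [0.5942, 0.0925, 0.2679]
ee_rot: [3.141, 0.0, 2.979]
wrist_force: [-0.6, 0.9, 0.6]
finger_gap: 0.044
```

Request:
arm_command(motion=[0, 0.02, 0, 0, 0, 0.14, 0, 0.04, 0, 0, 0, 0.28, 0, 0.06, 0, 0, 0, 0.42, 0, 0.06, 0, 0, 0, 0.56, 0, 0.06, 0, 0, 0, 0.7, 0, 0.06, 0, 0, 0, 0.84, 0, 0.06, 0, 0, 0, 0.98, 0, 0.06, 0, 0, 0, 1.12, 0, 0.06, 0, 0, 0, 1.26, 0, 0.06, 0, 0, 0, 1.4])

```text
clock: 26.05
ee_pos: [0.5946, 0.1512, 0.2674]
ee_rot: [3.141, -0.0, -1.9]
wrist_force: [0.6, -0.1, 0.2]
finger_gap: 0.0438
```

Run:
```python
from h import *
to(.5574,.1858,.012,1.571-.101+np.pi);print(arm.read_state()['joints'])
```

```text
shift [-0.0372  0.0346 -0.2554] turn [-1.000e-04 -1.000e-03  2.285e-01] at [0.5946 0.1512 0.2674] [ 3.141 -0.    -1.9  ] [ 0.6 -0.1  0.2]
[ 3.61242266e-02  1.59591165e-01  2.22981730e-01  1.63516860e+00
  2.36572308e-04 -1.20538679e+00]
```

Request:
arm_command(motion=[-0.02, 0.02, -0.03, 0, 0, 0.12, -0.037, 0.034, -0.07, 0, 0, 0.228, -0.037, 0.034, -0.11, 0, 0, 0.228, -0.037, 0.034, -0.16, 0, 0, 0.228, -0.037, 0.034, -0.2, 0, 0, 0.228, -0.037, 0.034, -0.225, 0, 0, 0.228, -0.037, 0.034, -0.225, 0, 0, 0.228, -0.037, 0.034, -0.225, 0, 0, 0.228])

```text
clock: 26.85
ee_pos: [0.5578, 0.1845, 0.0428]
ee_rot: [3.141, -0.0, -1.673]
wrist_force: [0.3, -0.5, 0.4]
finger_gap: 0.0442
```

Run:
```python
from h import *
cap('wrist','w17.png');to(.5574,.1858,.012,1.571-.101+np.pi)
```

```text
shift [-0.0013  0.0011 -0.032 ] turn [-0.0001  0.0009  0.0013] at [0.5587 0.1847 0.044 ] [-3.141  0.    -1.673] [-0.3 -0.2  0.5]
```

View pics/w17.png

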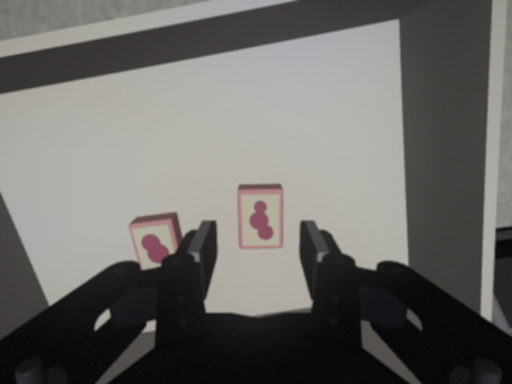

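Request:
arm_command(motion=[-0.001, 0.001, -0.015, 0, 0, 0, -0.001, 0.001, -0.027, 0, 0, 0, -0.001, 0.001, -0.034, 0, 0, 0, -0.001, 0.001, -0.034, 0, 0, 0, -0.001, 0.001, -0.034, 0, 0, 0])

```text
clock: 27.4
ee_pos: [0.5576, 0.1858, 0.0099]
ee_rot: [-3.141, 0.0, -1.673]
wrist_force: [-0.1, -0.2, 0.5]
finger_gap: 0.0441
```

Request:
arm_command(motion=[0, 0, 0, 0, 0, 0, 0, 0, 0, 0, 0, 0, 0, 0, 0, 0, 0, 0, 0, 0, 0, 0, 0, 0], hand=0.0)

```text
clock: 27.8
ee_pos: [0.5582, 0.1859, 0.0107]
ee_rot: [-3.14, 0.0, -1.673]
wrist_force: [-0.3, 0.1, 5.6]
finger_gap: 0.0264
```

Run:
```python
from h import *
to(.5851,-.0973,.08,1.511+np.pi)
```

```text
shift [ 0.0269 -0.2832  0.0693] turn [-0.0002  0.0018  0.0421] at [0.5582 0.1859 0.0107] [-3.14   0.    -1.673] [-0.3  0.1  5.6]
```

Request:
arm_command(motion=[0, 0, 0.03, 0, 0, 0, 0, 0, 0.08, 0, 0, 0, 0, -0.02, 0.12, 0, 0, 0.042, 0, -0.06, 0.14, 0, 0, 0.042, 0.005, -0.11, 0.14, 0, 0, 0.042, 0.01, -0.16, 0.14, 0, 0, 0.042, 0.018, -0.21, 0.13, 0, 0, 0.042, 0.027, -0.25, 0.11, 0, 0, 0.042, 0.027, -0.283, 0.09, 0, 0.002, 0.042, 0.027, -0.283, 0.07, 0, 0.002, 0.042])

```text
clock: 28.8
ee_pos: [0.5851, -0.1013, 0.0796]
ee_rot: [3.141, -0.001, -1.635]
wrist_force: [0.1, 1.4, -0.2]
finger_gap: 0.026
```

Request:
arm_command(motion=[0, 0, 0, 0, 0, 0, 0, 0, 0, 0, 0, 0])

```text
clock: 29.0
ee_pos: [0.5847, -0.1013, 0.0795]
ee_rot: [3.141, -0.001, -1.635]
wrist_force: [0.5, 0.3, -0.5]
finger_gap: 0.0261
```

Run:
```python
from h import *
c=cap('wrist','w18.png');to(.5851,-.0973,.0475,1.511+np.pi)
heldc(c,0,(240,))
```

```text
shift [-0.0003  0.0038 -0.033 ] turn [0.0009 0.0004 0.0042] at [ 0.5854 -0.1011  0.0805] [-3.141e+00 -1.000e-03 -1.635e+00] [ 0.6  0.6 -0.2]
240 [(198, [123, 92, 93]), (199, [125, 93, 94]), (200, [126, 93, 95]), (201, [127, 95, 96]), (202, [128, 96, 97]), (203, [140, 103, 104]), (204, [168, 123, 126]), (205, [194, 144, 146]), (206, [208, 155, 158]), (207, [214, 160, 163]), (208, [215, 161, 164]), (209, [208, 161, 161]), (210, [200, 171, 162]), (211, [206, 194, 178]), (264, [214, 207, 187]), (265, [214, 207, 186]), (266, [214, 206, 187]), (267, [213, 206, 186]), (268, [214, 207, 187]), (269, [214, 206, 186]), (270, [214, 203, 184]), (271, [213, 187, 176]), (272, [212, 169, 164]), (273, [200, 148, 148]), (274, [174, 124, 120]), (275, [147, 104, 89]), (276, [132, 93, 70]), (277, [124, 87, 65]), (278, [120, 85, 63]), (279, [117, 83, 62]), (280, [116, 83, 62]), (281, [116, 83, 61])]
```

View pics/w18.png

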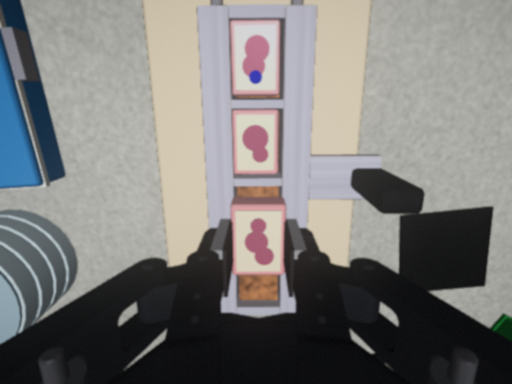

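Request:
arm_command(motion=[-0.0003, 0.0038, -0.01, 0.001, 0, 0.004, -0.0003, 0.0038, -0.02, 0.001, 0, 0.004, -0.0003, 0.0038, -0.028, 0.001, 0, 0.004, -0.0003, 0.0038, -0.033, 0.001, 0, 0.004, -0.0003, 0.0038, -0.0335, 0.001, 0, 0.004, -0.0003, 0.0038, -0.0335, 0.001, 0, 0.004])

```text
clock: 29.65
ee_pos: [0.585, -0.0973, 0.0469]
ee_rot: [-3.141, 0.0, -1.631]
wrist_force: [-0.5, 1.2, -0.9]
finger_gap: 0.026
```

Request:
arm_command(motion=[0, 0, 0, 0, 0, 0, 0, 0, 0, 0, 0, 0, 0, 0, 0, 0, 0, 0], hand=0.042)

```text
clock: 29.95
ee_pos: [0.5852, -0.0974, 0.0472]
ee_rot: [-3.141, -0.0, -1.631]
wrist_force: [-0.0, 0.3, 0.2]
finger_gap: 0.0417
```

Request:
arm_command(motion=[0, 0, 0.015, 0, 0, 0, 0, 0, 0.03, 0, 0, 0, 0, 0, 0.03, 0, 0, 0])

```text
clock: 30.25
ee_pos: [0.5872, -0.0982, 0.081]
ee_rot: [-3.136, -0.002, -1.631]
wrist_force: [-0.1, -0.5, 0.4]
finger_gap: 0.0422
```

Run:
```python
from h import *
c=cap('wrist','w19.png');to(.5851,-.0973,.045,1.511+np.pi)
```

```text
shift [-0.0016  0.0007 -0.0346] turn [0.0015 0.0042 0.0002] at [ 0.5867 -0.098   0.0796] [-3.137e+00 -1.000e-03 -1.631e+00] [-0.2  0.1 -0.5]
```

View pics/w19.png

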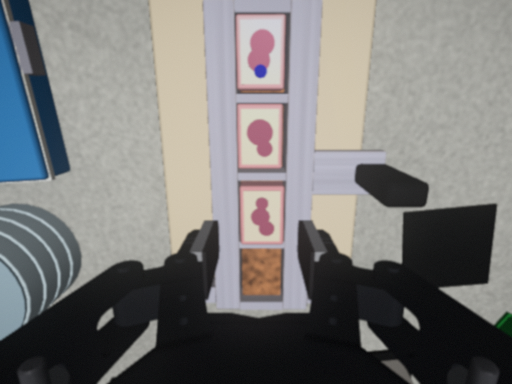

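Seated in nest 2; press.

Request:
arm_command(motion=[-0.0015, 0.001, 0, 0.0015, 0.004, 0, -0.0015, 0.001, 0, 0.0015, 0.004, 0, -0.0015, 0.001, -0.01, 0.0015, 0.004, 0, -0.0015, 0.001, -0.02, 0.0015, 0.004, 0, -0.0015, 0.001, -0.025, 0.0015, 0.004, 0, -0.0015, 0.001, -0.029, 0.0015, 0.004, 0, -0.0015, 0.001, -0.032, 0.0015, 0.004, 0, -0.0015, 0.001, -0.035, 0.0015, 0.004, 0, -0.0015, 0.001, -0.0365, 0.0015, 0.004, 0, -0.0015, 0.001, -0.0365, 0.0015, 0.004, 0], hand=0.0)

```text
clock: 31.3
ee_pos: [0.5852, -0.0971, 0.0449]
ee_rot: [-3.141, -0.001, -1.631]
wrist_force: [-9.5, 2.8, 17.7]
finger_gap: -0.0
```

Request:
arm_command(motion=[0, 0, -0.001, 0, 0, 0, 0, 0, -0.001, 0, 0, 0])

```text
clock: 31.5
ee_pos: [0.5855, -0.0972, 0.045]
ee_rot: [-3.14, -0.001, -1.631]
wrist_force: [-5.0, 1.8, 10.5]
finger_gap: -0.0003
```

Run:
```python
from h import *
to(.6249,.1993,.2,1.571+.045+np.pi)
```

```text
shift [0.0394 0.2965 0.155 ] turn [0.001  0.0012 0.105 ] at [ 0.5855 -0.0972  0.045 ] [-3.140e+00 -1.000e-03 -1.631e+00] [-5.   1.8 10.5]
```

Request:
arm_command(motion=[0, 0, 0.03, 0, 0, 0, 0, 0, 0.08, 0, 0, 0, 0, 0.03, 0.12, 0.001, 0.001, 0.1, 0.006, 0.08, 0.155, 0.001, 0.001, 0.105, 0.015, 0.125, 0.155, 0.001, 0.001, 0.105, 0.025, 0.17, 0.155, 0.001, 0.001, 0.105, 0.035, 0.215, 0.155, 0.001, 0.001, 0.105, 0.039, 0.26, 0.155, 0.001, 0.001, 0.105, 0.039, 0.2965, 0.155, 0.001, 0.001, 0.105, 0.039, 0.2965, 0.155, 0.001, 0.001, 0.105], hand=0.044)

```text
clock: 32.5
ee_pos: [0.6241, 0.2039, 0.1995]
ee_rot: [-3.141, 0.001, -1.521]
wrist_force: [0.7, -0.4, 0.5]
finger_gap: 0.0445
```

Request:
arm_command(motion=[0, 0, 0, 0, 0, 0])

```text
clock: 32.6
ee_pos: [0.6243, 0.2044, 0.1993]
ee_rot: [-3.141, 0.001, -1.52]
wrist_force: [-0.0, 0.0, 0.2]
finger_gap: 0.0441
```

Run:
```python
from h import *
look('w20.png');to(.6249,.1993,.04,1.571+.045+np.pi)
```

```text
shift [ 0.0007 -0.0051 -0.1593] turn [-0.0013  0.0007 -0.0056] at [0.6242 0.2044 0.1993] [-3.141e+00  1.000e-03 -1.520e+00] [ 0.6  0.6 -0.2]
```

View pics/w20.png

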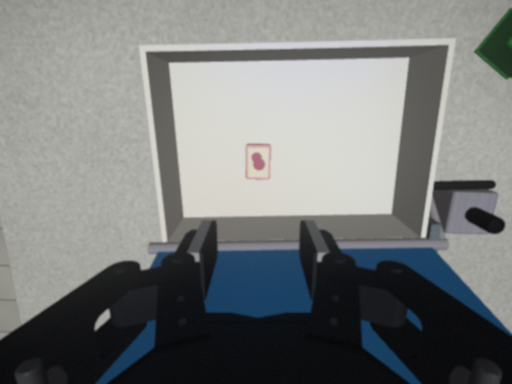

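Run:
```python
from h import *
c=cap('wrist')
for o in blobs(c,lambda r,g,b:(r-b>18)|(r-g>18),(230,130,285,195),.019,f='m20.png'): print(o)
print(proj(c,[[.6249,.1993,.019]]))
```

```text
(array([0.6253, 0.1989]), 0.027, array([0.0416, 0.0283]), array([258. , 161.7]))
[[257.97040639 161.98415606]]
```

Request:
arm_command(motion=[0.0009, -0.0053, -0.04, -0.001, 0.001, -0.008, 0.0009, -0.0053, -0.08, -0.001, 0.001, -0.008, 0.0009, -0.0053, -0.12, -0.001, 0.001, -0.008, 0.0009, -0.0053, -0.15, -0.001, 0.001, -0.008, 0.0009, -0.0053, -0.165, -0.001, 0.001, -0.008, 0.0009, -0.0053, -0.165, -0.001, 0.001, -0.008])

```text
clock: 33.3
ee_pos: [0.6238, 0.1972, 0.0323]
ee_rot: [3.138, -0.0, -1.53]
wrist_force: [-0.1, -0.1, 0.6]
finger_gap: 0.0442
```

Run:
```python
from h import *
cap('wrist','w21.png');to(.6251,.1991,.011,1.571+.04+np.pi)
```

```text
shift [-0.      0.0016 -0.0235] turn [ 0.     -0.001  -0.0007] at [0.6251 0.1975 0.0345] [ 3.141  0.    -1.53 ] [ 0.1 -0.4  0.4]
```

View pics/w21.png

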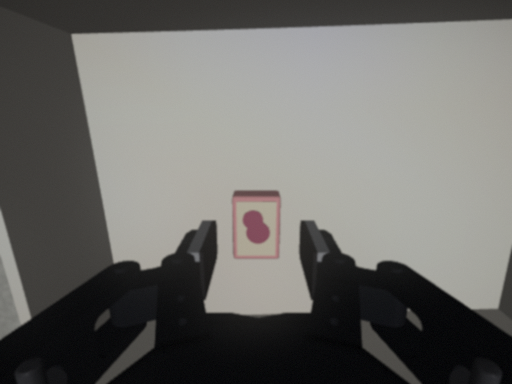

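Request:
arm_command(motion=[0, 0.0016, -0.012, 0, 0, 0, 0, 0.0016, -0.02, 0, 0, 0, 0, 0.0016, -0.0245, 0, 0, 0, 0, 0.0016, -0.0245, 0, 0, 0, 0, 0.0016, -0.0245, 0, 0, 0])

```text
clock: 33.85
ee_pos: [0.6252, 0.1992, 0.0102]
ee_rot: [3.141, 0.0, -1.53]
wrist_force: [0.0, 0.2, -0.8]
finger_gap: 0.0442
```

Request:
arm_command(motion=[0, 0, 0, 0, 0, 0, 0, 0, 0, 0, 0, 0, 0, 0, 0, 0, 0, 0, 0, 0, 0, 0, 0, 0], hand=0.0)

```text
clock: 34.25
ee_pos: [0.6258, 0.1993, 0.0111]
ee_rot: [-3.141, 0.0, -1.53]
wrist_force: [0.3, -0.5, 6.1]
finger_gap: 0.0259
```

Run:
```python
from h import *
to(.5880,-.0495,.08,1.511+np.pi)
```

```text
shift [-0.0378 -0.2488  0.0689] turn [-0.0002  0.0006 -0.1008] at [0.6258 0.1993 0.0111] [-3.141  0.    -1.53 ] [ 0.3 -0.5  6.1]
```

Request:
arm_command(motion=[0, 0, 0.03, 0, 0, 0, 0, 0, 0.08, 0, 0, 0, 0, -0.02, 0.12, 0, 0, -0.1, 0, -0.06, 0.14, 0, 0, -0.101, -0.005, -0.1, 0.14, 0, 0, -0.101, -0.015, -0.14, 0.14, 0, 0, -0.101, -0.025, -0.18, 0.13, 0, 0, -0.101, -0.038, -0.22, 0.11, 0, 0, -0.101, -0.038, -0.249, 0.09, 0, 0, -0.101, -0.038, -0.249, 0.07, 0, 0, -0.101])

```text
clock: 35.25
ee_pos: [0.5875, -0.0533, 0.0803]
ee_rot: [-3.141, -0.001, -1.635]
wrist_force: [-0.8, 1.5, 0.3]
finger_gap: 0.0259
```

Request:
arm_command(motion=[0, 0, 0, 0, 0, 0, 0, 0, 0, 0, 0, 0])

```text
clock: 35.45
ee_pos: [0.5871, -0.0533, 0.0802]
ee_rot: [3.142, -0.001, -1.635]
wrist_force: [0.8, 0.2, 0.9]
finger_gap: 0.0258
```

Run:
```python
from h import *
c=cap('wrist','w22.png');to(.5880,-.0495,.0475,1.511+np.pi)
heldc(c,0,(240,))
```

```text
shift [ 0.0002  0.0036 -0.0336] turn [0.001  0.0014 0.0039] at [ 0.5878 -0.0531  0.0811] [-3.140e+00 -1.000e-03 -1.634e+00] [-0.2  1.3  0.3]
240 [(198, [122, 90, 83]), (199, [121, 90, 89]), (200, [123, 91, 92]), (201, [123, 92, 93]), (202, [125, 93, 94]), (203, [125, 93, 93]), (204, [134, 98, 100]), (205, [158, 115, 118]), (206, [187, 137, 139]), (207, [204, 150, 153]), (208, [210, 157, 159]), (209, [213, 159, 163]), (210, [210, 159, 162]), (211, [205, 168, 163]), (264, [212, 206, 186]), (265, [212, 205, 186]), (266, [212, 205, 185]), (267, [212, 206, 186]), (268, [212, 205, 185]), (269, [213, 206, 186]), (270, [212, 206, 185]), (271, [212, 201, 183]), (272, [211, 187, 175]), (273, [210, 168, 164]), (274, [200, 150, 152]), (275, [181, 144, 144]), (276, [169, 154, 150]), (277, [166, 164, 158]), (278, [167, 167, 162]), (279, [169, 168, 162]), (280, [168, 168, 162]), (281, [165, 165, 160])]
```

View pics/w22.png

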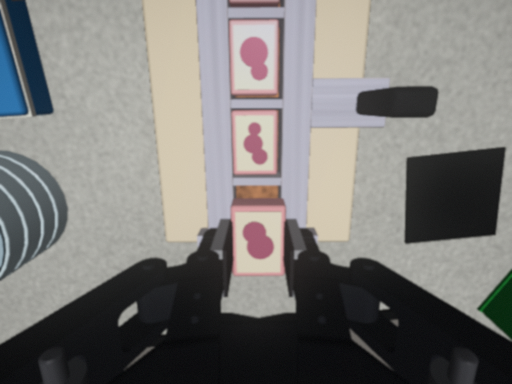

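Request:
arm_command(motion=[0, 0.0038, -0.01, 0.001, 0.001, 0.004, 0, 0.0038, -0.02, 0.001, 0.001, 0.004, 0, 0.0038, -0.028, 0.001, 0.001, 0.004, 0, 0.0038, -0.033, 0.001, 0.001, 0.004, 0, 0.0038, -0.034, 0.001, 0.001, 0.004, 0, 0.0038, -0.034, 0.001, 0.001, 0.004])

```text
clock: 36.1
ee_pos: [0.5875, -0.0492, 0.0467]
ee_rot: [3.141, 0.0, -1.63]
wrist_force: [-0.5, 0.1, -0.4]
finger_gap: 0.026
```

Request:
arm_command(motion=[0, 0, 0, 0, 0, 0, 0, 0, 0, 0, 0, 0, 0, 0, 0, 0, 0, 0], hand=0.042)

```text
clock: 36.4
ee_pos: [0.5876, -0.0492, 0.0469]
ee_rot: [3.142, 0.0, -1.63]
wrist_force: [0.7, 0.0, 0.6]
finger_gap: 0.0419
```

Request:
arm_command(motion=[0, 0, 0.015, 0, 0, 0, 0, 0, 0.03, 0, 0, 0, 0, 0, 0.03, 0, 0, 0])

```text
clock: 36.7
ee_pos: [0.5896, -0.0498, 0.0808]
ee_rot: [-3.137, -0.001, -1.63]
wrist_force: [0.2, 0.7, 0.3]
finger_gap: 0.042
```

Run:
```python
from h import *
c=cap('wrist','w23.png');to(.5880,-.0495,.045,1.511+np.pi)
```

```text
shift [-0.0011  0.0002 -0.0343] turn [ 0.0009  0.0036 -0.0001] at [ 0.5891 -0.0497  0.0793] [-3.138e+00 -1.000e-03 -1.630e+00] [ 0.5 -0.7 -0.4]
```

View pics/w23.png

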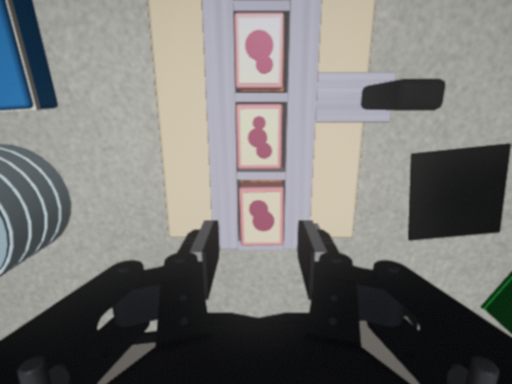

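Request:
arm_command(motion=[-0.0013, 0.0002, 0, 0.001, 0.004, 0, -0.0013, 0.0002, 0, 0.001, 0.004, 0, -0.0013, 0.0002, -0.01, 0.001, 0.004, 0, -0.0013, 0.0002, -0.02, 0.001, 0.004, 0, -0.0013, 0.0002, -0.025, 0.001, 0.004, 0, -0.0013, 0.0002, -0.029, 0.001, 0.004, 0, -0.0013, 0.0002, -0.032, 0.001, 0.004, 0, -0.0013, 0.0002, -0.035, 0.001, 0.004, 0, -0.0013, 0.0002, -0.0365, 0.001, 0.004, 0, -0.0013, 0.0002, -0.0365, 0.001, 0.004, 0], hand=0.0)

```text
clock: 37.75
ee_pos: [0.5879, -0.0495, 0.0448]
ee_rot: [-3.142, -0.0, -1.63]
wrist_force: [-8.9, 2.9, 18.8]
finger_gap: 0.0
```

Request:
arm_command(motion=[0, 0, -0.001, 0, 0, 0, 0, 0, -0.001, 0, 0, 0])

```text
clock: 37.95
ee_pos: [0.5882, -0.0495, 0.045]
ee_rot: [-3.141, -0.001, -1.63]
wrist_force: [-5.4, 1.5, 10.3]
finger_gap: 0.0003
```

Run:
```python
from h import *
to(.5880,-.12,.22,1.511+np.pi)
```

```text
shift [-0.0002 -0.0705  0.175 ] turn [ 0.0008  0.0009 -0.0005] at [ 0.5882 -0.0495  0.045 ] [-3.141e+00 -1.000e-03 -1.630e+00] [-5.4  1.5 10.3]
```

```bash
cat >> h.py <<'E'
def tot(x,y,z,yaw,tilt=(0,0,0)):
    s=arm.read_state(); R=Ro.from_euler('xyz',s['ee_rot']); T=Ro.from_rotvec(tilt)*Ro.from_euler('xyz',[np.pi,0,yaw])
    print('shift',(np.array([x,y,z])-s['ee_pos']).round(4),'turn',(T*R.inv()).as_rotvec().round(4),'at',s['ee_pos'].round(4),s['ee_rot'].round(3),s['wrist_force'].round(1))
E
python3 - <<'E'
from h import *
tot(.43,-.28,.16,np.pi,(0,-.5,0))
E
```

```text
shift [-0.1582 -0.2305  0.115 ] turn [ 0.3785 -0.4001 -1.477 ] at [ 0.5882 -0.0495  0.045 ] [-3.141e+00 -1.000e-03 -1.630e+00] [-5.4  1.5 10.3]
```

Request:
arm_command(motion=[0, 0, 0.04, 0, 0, 0, 0, 0, 0.09, 0, 0, 0, -0.04, 0, 0.12, 0.0315, -0.0333, -0.123, -0.08, 0, 0.14, 0.063, -0.0667, -0.246, -0.12, -0.02, 0.14, 0.0946, -0.1, -0.369, -0.155, -0.04, 0.14, 0.126, -0.1333, -0.492, -0.158, -0.08, 0.14, 0.1577, -0.1667, -0.615, -0.158, -0.12, 0.14, 0.189, -0.2, -0.738, -0.158, -0.16, 0.14, 0.2208, -0.233, -0.861, -0.158, -0.18, 0.14, 0.252, -0.2667, -0.985], hand=0.0)

```text
clock: 38.95
ee_pos: [0.4299, -0.2329, 0.1852]
ee_rot: [-3.046, 0.341, -2.617]
wrist_force: [0.8, -0.1, 0.1]
finger_gap: -0.0001
```

Run:
```python
from h import *
tot(.43,-.28,.16,np.pi,(0,-.5,0))
```

```text
shift [ 0.0001 -0.0471 -0.0252] turn [ 0.1268 -0.1321 -0.4842] at [ 0.4299 -0.2329  0.1852] [-3.046  0.341 -2.617] [ 0.8 -0.1  0.1]
```

Request:
arm_command(motion=[0, -0.02, -0.01, 0.0317, -0.033, -0.121, 0, -0.04, -0.02, 0.0634, -0.066, -0.242, 0, -0.047, -0.025, 0.0951, -0.1, -0.363, 0, -0.047, -0.025, 0.1268, -0.1321, -0.484, 0, -0.047, -0.025, 0.1268, -0.1321, -0.484, 0, -0.047, -0.025, 0.1268, -0.1321, -0.484])

```text
clock: 39.55
ee_pos: [0.4299, -0.2801, 0.1606]
ee_rot: [-3.139, 0.5, -3.137]
wrist_force: [-0.6, 1.0, 1.1]
finger_gap: 0.0001
```

Run:
```python
from h import *
c=cap('wrist','w24.png');tot(.43,-.28,.16,np.pi,(0,-.5,0))
E=np.array(c['extrinsics']);print(-E[:3,:3].T@E[:3,3]); print(proj(c,[[.5736,-.291,.059],[.5736,-.291,.11]]))
```

```text
shift [-0.      0.0002 -0.0007] turn [ 0.0024 -0.0002 -0.0035] at [ 0.43   -0.2802  0.1607] [-3.139  0.5   -3.137] [ 0.5 -0.2 -0.5]
[ 0.3025662  -0.2806343   0.25277465]
[[248.5552026  237.00194806]
 [247.28090435 278.67008262]]
```

View pics/w24.png

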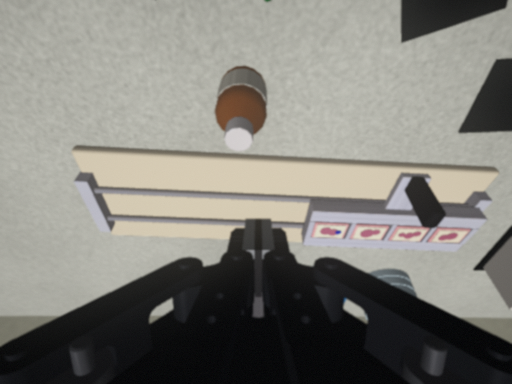

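Request:
arm_command(motion=[0, 0, 0, 0.0671, 0, -0.1229, 0, 0, 0, 0.1342, 0, -0.2458, 0, 0, 0, 0.2013, 0, -0.3687, 0, 0, 0, 0.2684, 0, -0.4916, 0, 0, 0, 0.3355, 0, -0.6145, 0, 0, 0, 0.4026, 0, -0.7374, 0, 0, 0, 0.4697, 0, -0.8603, 0, 0, 0, 0.5368, 0, -0.9832, 0, 0, 0, 0.6039, 0, -1.1061, 0, 0, 0, 0.671, 0, -1.229])

```text
clock: 40.6
ee_pos: [0.4304, -0.2802, 0.1612]
ee_rot: [2.649, 0.082, 1.723]
wrist_force: [0.1, -0.2, -0.2]
finger_gap: -0.0001
```

Request:
arm_command(motion=[0, 0, 0, 0.0671, 0, -0.1229, 0, 0, 0, 0.1342, 0, -0.2458, 0, 0, 0, 0.2013, 0, -0.3687, 0, 0, 0, 0.2684, 0, -0.4916, 0, 0, 0, 0.3355, 0, -0.6145, 0, 0, 0, 0.4026, 0, -0.7374, 0, 0, 0, 0.4697, 0, -0.8603, 0, 0, 0, 0.5368, 0, -0.9832, 0, 0, 0, 0.6039, 0, -1.1061, 0, 0, 0, 0.671, 0, -1.229])

```text
clock: 41.6
ee_pos: [0.4308, -0.2804, 0.1616]
ee_rot: [2.962, -0.469, 0.384]
wrist_force: [-0.9, -0.8, 0.4]
finger_gap: 0.0001
```

Run:
```python
from h import *
print(arm.read_state()['joints'])
tot(.42,-.288,.15,0,(0,-.5,0))
```

```text
[-1.10655541 -0.65838955 -0.74141195  1.24934534  0.44309465  1.74795005]
shift [-0.0108 -0.0076 -0.0116] turn [ 0.1622 -0.0004 -0.2996] at [ 0.4308 -0.2804  0.1616] [ 2.962 -0.469  0.384] [-0.9 -0.8  0.4]
```

Request:
arm_command(motion=[0, -0.004, 0, 0.0671, 0, -0.1229, 0, -0.0076, 0, 0.1342, 0, -0.2458, 0, -0.0076, 0, 0.1622, 0, -0.2996, 0, -0.0076, 0, 0.1622, 0, -0.2996])

```text
clock: 42.0
ee_pos: [0.4311, -0.2881, 0.1619]
ee_rot: [3.141, -0.499, 0.002]
wrist_force: [-0.3, -0.6, 0.2]
finger_gap: -0.0001
```

Run:
```python
from h import *
print(arm.read_state()['joints'])
c=cap('wrist','w25.png');tot(.43,-.288,.16,0,(0,-.5,0))
E=np.array(c['extrinsics']);print(-E[:3,:3].T@E[:3,3]); print(proj(c,[[.5736,-.291,.059],[.5736,-.291,.11]]))
```

```text
[-1.11435869 -0.63494281 -0.72578824  1.24455323  0.44441083  2.07848334]
shift [-0.001   0.     -0.0019] turn [ 0.0015 -0.0007 -0.0036] at [ 0.431  -0.288   0.1619] [ 3.14  -0.499  0.004] [-0.6 -0.2 -0.5]
[ 0.42196686 -0.28830712  0.31858997]
[[260.7547237   96.46297194]
 [261.34921539  63.83353181]]
```

View pics/w25.png

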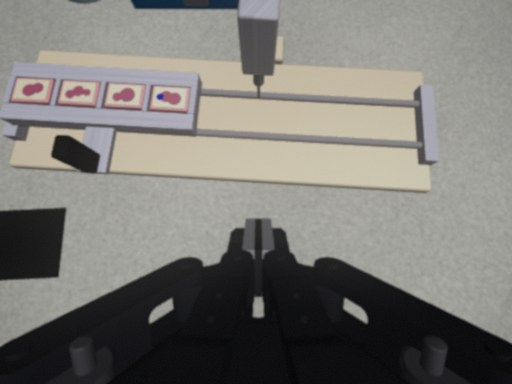

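Run:
```python
from h import *
c=cap('wrist')
f=c['frame'];g=f[60:120,225:295,::-1];cv2.imwrite('pics/n25.png',cv2.resize(g,(700,600),interpolation=cv2.INTER_CUBIC))
o=blobs(c,lambda r,g,b:(b-r>30)&(r<130),(145,85,175,110),.045,amin=5);print(o)
g=f[85:110,145:180,::-1];cv2.imwrite('pics/d25.png',cv2.resize(g,(700,500),interpolation=cv2.INTER_CUBIC))
print(onz(c,[(260.2,97),(260.2,98)],.059))
```

```text
[(array([ 0.5818, -0.1845]), -0.794, array([0.0066, 0.0069]), array([160.1,  96.4]))]
[[ 0.57296147 -0.29022532  0.059     ]
 [ 0.57185852 -0.29022619  0.059     ]]
```

View pics/n25.png

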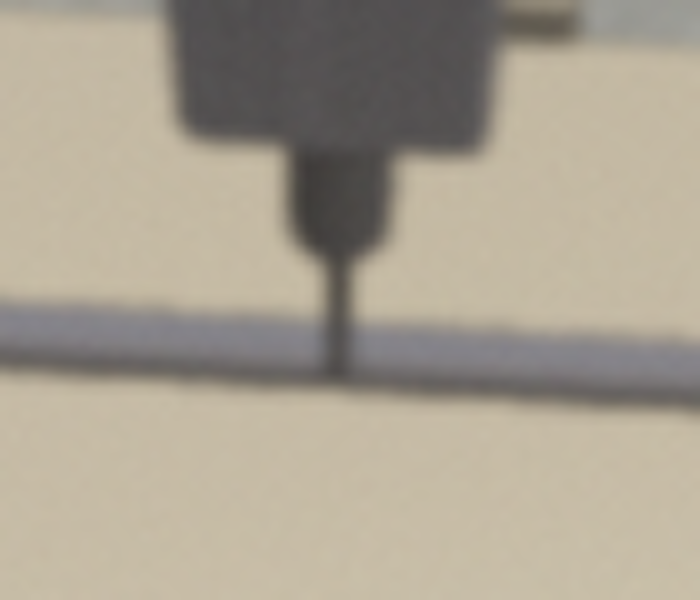

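View pics/d25.png

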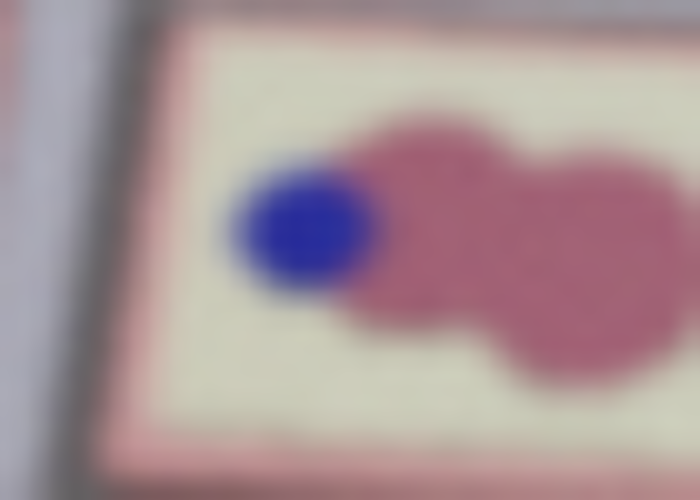

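Run:
```python
from h import *
tot(.511,-.117,.20,1.511)
```

```text
shift [0.08   0.171  0.0382] turn [-0.376   0.4001  1.4729] at [ 0.431  -0.288   0.1618] [ 3.14  -0.499  0.005] [0.4 0.1 0.2]
```

Request:
arm_command(motion=[0, 0.02, 0.02, -0.0313, 0.0333, 0.1227, 0, 0.04, 0.04, -0.0627, 0.0667, 0.2455, 0, 0.07, 0.05, -0.094, 0.1, 0.3682, 0, 0.1, 0.05, -0.1253, 0.1333, 0.491, 0.02, 0.13, 0.05, -0.1567, 0.1667, 0.6137, 0.04, 0.15, 0.05, -0.188, 0.2, 0.7365, 0.06, 0.171, 0.05, -0.2193, 0.2334, 0.8592, 0.08, 0.171, 0.05, -0.2507, 0.2667, 0.9819, 0.08, 0.171, 0.05, -0.282, 0.3, 1.1047, 0.08, 0.171, 0.05, -0.3133, 0.3334, 1.2274], hand=0.04)

```text
clock: 43.1
ee_pos: [0.5116, -0.1165, 0.2115]
ee_rot: [3.089, -0.072, 1.277]
wrist_force: [0.4, -0.7, 0.7]
finger_gap: 0.0402
```

Run:
```python
from h import *
tot(.511,-.117,.20,1.511)
```

```text
shift [-0.0006 -0.0005 -0.0115] turn [-0.0617  0.0646  0.2361] at [ 0.5116 -0.1165  0.2115] [ 3.089 -0.072  1.277] [ 0.4 -0.7  0.7]
```

Request:
arm_command(motion=[0, 0, 0, -0.031, 0.032, 0.118, 0, 0, -0.011, -0.0617, 0.0646, 0.236, 0, 0, -0.011, -0.0617, 0.0646, 0.236, 0, 0, -0.011, -0.0617, 0.0646, 0.236])

```text
clock: 43.5
ee_pos: [0.5117, -0.1162, 0.2005]
ee_rot: [3.141, -0.001, 1.51]
wrist_force: [0.5, -0.5, 0.2]
finger_gap: 0.04
```

Run:
```python
from h import *
c=cap('wrist','w26.png');tot(.511,-.117,.06,1.511)
print(proj(c,[[.511,-.117,.086]]))
```

```text
shift [-0.0007 -0.0005 -0.1408] turn [-0.0007  0.0008  0.0019] at [ 0.5117 -0.1165  0.2008] [ 3.141e+00 -1.000e-03  1.509e+00] [-0.2  0.5  0.3]
[[256.98719682 182.0830714 ]]
```

View pics/w26.png

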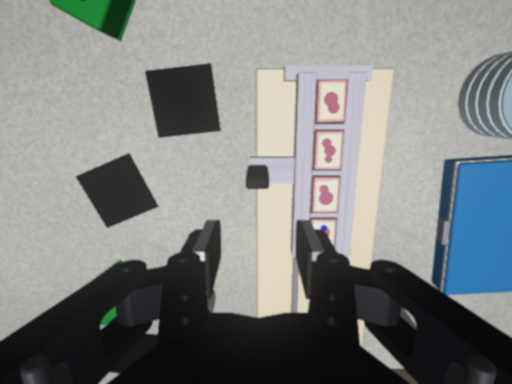

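Request:
arm_command(motion=[0, 0, -0.04, 0, 0, 0, 0, 0, -0.08, 0, 0, 0, 0, 0, -0.12, 0, 0, 0, 0, 0, -0.14, 0, 0, 0, 0, 0, -0.14, 0, 0, 0, 0, 0, -0.14, 0, 0, 0])

```text
clock: 44.15
ee_pos: [0.5119, -0.1169, 0.062]
ee_rot: [3.14, -0.001, 1.508]
wrist_force: [0.7, -0.2, 0.3]
finger_gap: 0.0401
```

Request:
arm_command(motion=[0, 0, 0, 0, 0, 0, 0, 0, 0, 0, 0, 0, 0, 0, 0, 0, 0, 0, 0, 0, 0, 0, 0, 0], hand=0.0)

```text
clock: 44.55
ee_pos: [0.511, -0.1175, 0.0645]
ee_rot: [3.141, 0.001, 1.507]
wrist_force: [-14.7, 0.3, 14.1]
finger_gap: 0.0205
```

Request:
arm_command(motion=[-0.0006, -0.01, 0, 0, 0, 0, -0.0015, -0.025, 0, 0, 0, 0, -0.0024, -0.04, 0, 0, 0, 0, -0.0033, -0.055, 0, 0, 0, 0, -0.0042, -0.07, 0, 0, 0, 0, -0.0051, -0.085, 0, 0, 0, 0, -0.0057, -0.095, 0, 0, 0, 0, -0.0062, -0.1037, 0, 0, 0, 0, -0.0062, -0.1037, 0, 0, 0, 0, -0.0062, -0.1037, 0, 0, 0, 0])

```text
clock: 45.55
ee_pos: [0.5046, -0.2219, 0.0646]
ee_rot: [-3.141, 0.002, 1.506]
wrist_force: [-2.7, -2.9, -5.7]
finger_gap: 0.0207
```

Request:
arm_command(motion=[0, 0, 0, 0, 0, 0, 0, 0, 0, 0, 0, 0])

```text
clock: 45.75
ee_pos: [0.5046, -0.2218, 0.0647]
ee_rot: [-3.141, 0.003, 1.506]
wrist_force: [-3.2, -3.0, -7.1]
finger_gap: 0.0206
```

Run:
```python
from h import *
c=cap('wrist','w27.png');tot(.511-.0062,-.1175-.1037,.0645,1.508)
cap('top','t27.png')
```

```text
shift [ 0.0002  0.0006 -0.0002] turn [ 0.003  -0.0005  0.0015] at [ 0.5046 -0.2218  0.0647] [-3.141e+00  3.000e-03  1.507e+00] [-2.5 -2.9 -6.8]
```

View pics/w27.png

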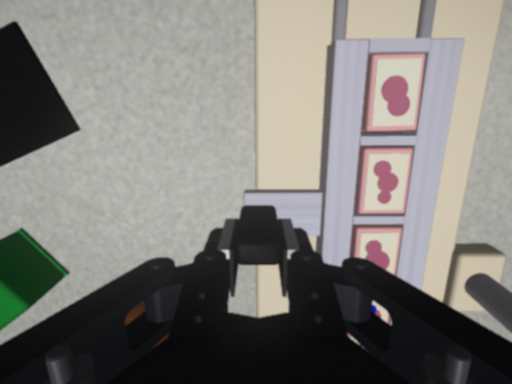

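Request:
arm_command(motion=[0, 0, 0, 0, 0, 0, 0, 0, 0, 0, 0, 0, 0, 0, 0, 0, 0, 0], hand=0.04)

```text
clock: 46.15
ee_pos: [0.5055, -0.2221, 0.0657]
ee_rot: [3.14, 0.004, 1.507]
wrist_force: [-1.2, -0.3, 0.2]
finger_gap: 0.0398
```

Request:
arm_command(motion=[0, 0, 0.03, 0, 0, 0, 0, 0, 0.07, 0, 0, 0, 0, 0, 0.11, 0, 0, 0, -0.04, 0, 0.14, 0, 0, 0, -0.07, 0, 0.14, 0, 0, 0])

```text
clock: 46.65
ee_pos: [0.4363, -0.2232, 0.2107]
ee_rot: [3.134, 0.008, 1.508]
wrist_force: [0.3, -1.3, 0.4]
finger_gap: 0.0397
```

Run:
```python
from h import *
tot(.43,-.288,.16,0,(0,-.5,0))
```

```text
shift [-0.0063 -0.0648 -0.0507] turn [ 0.3879 -0.4017 -1.4708] at [ 0.4363 -0.2232  0.2107] [3.134 0.008 1.508] [ 0.3 -1.3  0.4]
```

Request:
arm_command(motion=[0, 0, 0, 0.0323, -0.0335, -0.1226, 0, -0.01, 0, 0.0647, -0.067, -0.2451, 0, -0.02, 0, 0.097, -0.1004, -0.3677, 0, -0.03, 0, 0.1293, -0.1339, -0.4903, -0.006, -0.04, 0, 0.1616, -0.1674, -0.6128, -0.006, -0.05, -0.01, 0.194, -0.2009, -0.7354, -0.006, -0.065, -0.02, 0.2263, -0.2343, -0.858, -0.006, -0.065, -0.03, 0.2586, -0.2678, -0.9805, -0.006, -0.065, -0.04, 0.2909, -0.3013, -1.1031, -0.006, -0.065, -0.05, 0.3233, -0.3348, -1.2257])

```text
clock: 47.65
ee_pos: [0.4305, -0.2888, 0.161]
ee_rot: [3.08, -0.427, 0.268]
wrist_force: [0.2, 0.8, 1.4]
finger_gap: 0.0401
```

Run:
```python
from h import *
tot(.43,-.288,.16,0,(0,-.5,0))
```

```text
shift [-0.0005  0.0008 -0.001 ] turn [ 0.0641 -0.0647 -0.2399] at [ 0.4305 -0.2888  0.161 ] [ 3.08  -0.427  0.268] [0.2 0.8 1.4]
```

Request:
arm_command(motion=[0, 0.001, 0, 0.032, -0.032, -0.12, 0, 0.001, 0, 0.0641, -0.0647, -0.24, 0, 0.001, 0, 0.0641, -0.0647, -0.24, 0, 0.001, 0, 0.0641, -0.0647, -0.24])

```text
clock: 48.05
ee_pos: [0.4306, -0.288, 0.1618]
ee_rot: [3.138, -0.5, 0.005]
wrist_force: [1.1, -0.9, 0.1]
finger_gap: 0.0401
```

Run:
```python
from h import *
c=cap('wrist','w28.png');tot(.43,-.288,.16,0,(0,-.5,0))
E=np.array(c['extrinsics']);print(-E[:3,:3].T@E[:3,3])
f=c['frame']
g=f[60:140,210:310,::-1];cv2.imwrite('pics/n28.png',cv2.resize(g,(800,640),interpolation=cv2.INTER_CUBIC)[:600])
print(blobs(c,lambda r,g,b:(b-r>30)&(r<130),(210,80,310,120),.045,amin=3))
```

```text
shift [-0.0007  0.0001 -0.0018] turn [ 0.0023 -0.0001 -0.0031] at [ 0.4307 -0.2881  0.1618] [ 3.139 -0.5    0.004] [ 1.2 -0.6 -0.4]
[ 0.42131742 -0.28791645  0.31846727]
[(array([ 0.5754, -0.289 ]), 1.57, array([0.0066, 0.0069]), array([259.1, 102. ]))]
```

View pics/n28.png

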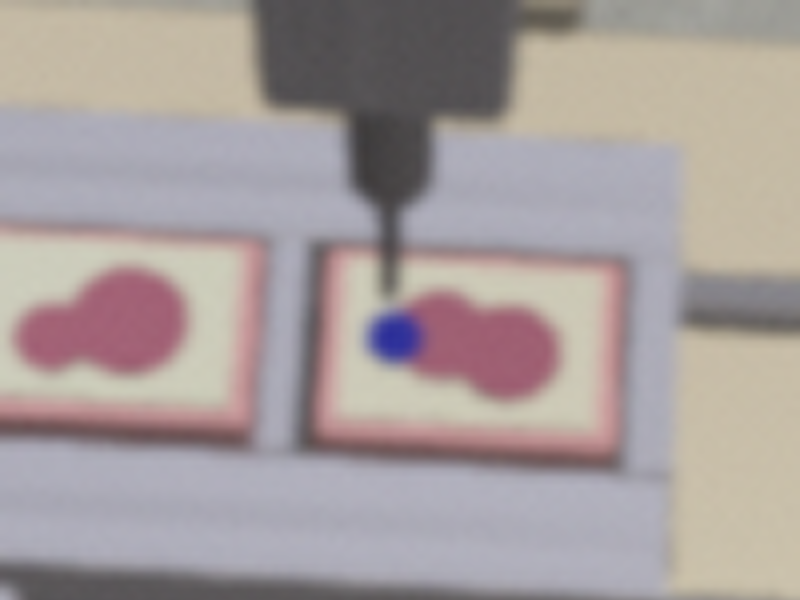

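Run:
```python
from h import *
c=cap('wrist')
print(proj(c,[[.5754,-.289,.045],[.5754,-.289,.059],[.5754,-.289,.08],[.5735,-.288,.059],[.5735,-.288,.08]]))
print(onz(c,[(258.25,97.1)],.059))
f=c['frame'].astype(int)
for r in range(86,98): print(r,f[r,252:266].sum(1).tolist())
```

```text
[[258.68425973 101.64796942]
 [258.74395681  94.49673007]
 [258.84498121  82.39514356]
 [257.74145469  96.20987825]
 [257.76556927  84.22125983]]
[[ 0.57251803 -0.28851035  0.059     ]]
86 [531, 530, 521, 496, 425, 312, 237, 285, 394, 473, 514, 531, 536, 535]
87 [528, 526, 527, 516, 446, 336, 244, 300, 432, 499, 529, 531, 530, 530]
88 [513, 513, 515, 504, 443, 336, 247, 303, 429, 505, 524, 531, 525, 527]
89 [467, 473, 477, 469, 418, 316, 241, 296, 416, 489, 507, 516, 512, 512]
90 [403, 413, 420, 413, 384, 300, 237, 278, 378, 439, 454, 460, 458, 461]
91 [441, 464, 471, 463, 426, 329, 246, 282, 372, 426, 431, 428, 419, 418]
92 [497, 533, 547, 543, 503, 389, 284, 329, 438, 496, 507, 508, 494, 496]
93 [523, 563, 578, 581, 544, 421, 310, 365, 491, 559, 576, 572, 571, 568]
94 [527, 569, 588, 587, 553, 430, 310, 379, 506, 572, 588, 580, 588, 586]
95 [532, 570, 586, 589, 547, 430, 325, 394, 511, 573, 575, 566, 559, 559]
96 [540, 570, 581, 588, 559, 460, 377, 433, 517, 545, 521, 487, 477, 471]
97 [541, 573, 588, 589, 573, 518, 469, 481, 497, 474, 440, 414, 400, 395]
```

Run:
```python
from h import *
tot(.43,0,.24,1.571)
```

```text
shift [-0.0007  0.2881  0.0784] turn [-0.3909  0.3923  1.5323] at [ 0.4307 -0.2881  0.1616] [ 3.14  -0.5    0.004] [1.2 0.1 0.6]
```

Request:
arm_command(motion=[0, 0.02, 0.02, -0.0326, 0.0327, 0.1277, 0, 0.04, 0.04, -0.0652, 0.0654, 0.2554, 0, 0.06, 0.06, -0.0977, 0.0981, 0.3831, 0, 0.09, 0.078, -0.1303, 0.1308, 0.5108, 0, 0.12, 0.078, -0.1629, 0.1635, 0.6385, 0, 0.16, 0.078, -0.1955, 0.1962, 0.7662, 0, 0.2, 0.078, -0.228, 0.2288, 0.8938, 0, 0.24, 0.078, -0.2606, 0.2615, 1.0215, 0, 0.27, 0.078, -0.2932, 0.2942, 1.1492, 0, 0.288, 0.078, -0.3258, 0.3269, 1.2769])

```text
clock: 49.15
ee_pos: [0.431, 0.0019, 0.2403]
ee_rot: [3.085, -0.071, 1.327]
wrist_force: [-0.1, -1.2, -0.1]
finger_gap: 0.0401
```

Run:
```python
from h import *
tot(.387,.18,.24,np.pi+.063)
```

```text
shift [-0.044   0.1781 -0.0003] turn [-0.1052 -0.0026  1.878 ] at [0.431  0.0019 0.2403] [ 3.085 -0.071  1.327] [-0.1 -1.2 -0.1]
```

Request:
arm_command(motion=[-0.01, 0.02, 0, -0.0075, 0, 0.134, -0.02, 0.04, 0, -0.015, 0, 0.268, -0.03, 0.06, 0, -0.0225, -0.0006, 0.402, -0.04, 0.08, 0, -0.03, -0.0007, 0.537, -0.044, 0.1, 0, -0.0376, -0.0009, 0.671, -0.044, 0.12, 0, -0.045, -0.0011, 0.805, -0.044, 0.14, 0, -0.0526, -0.0013, 0.939, -0.044, 0.16, 0, -0.06, -0.0015, 1.073, -0.044, 0.178, 0, -0.0676, -0.0017, 1.207, -0.044, 0.178, 0, -0.0751, -0.0019, 1.341])

```text
clock: 50.15
ee_pos: [0.3871, 0.1816, 0.2404]
ee_rot: [3.113, -0.007, 2.678]
wrist_force: [-0.7, 1.2, -0.1]
finger_gap: 0.0399
```

Run:
```python
from h import *
tot(.387,.2403,.2,np.pi+.063)
```

```text
shift [-0.0001  0.0587 -0.0404] turn [-0.0298 -0.0016  0.5268] at [0.3871 0.1816 0.2404] [ 3.113 -0.007  2.678] [-0.7  1.2 -0.1]
```

Request:
arm_command(motion=[0, 0.015, 0, -0.0075, 0, 0.132, 0, 0.03, 0, -0.015, 0, 0.264, 0, 0.045, 0, -0.0225, -0.001, 0.396, 0, 0.0585, -0.02, -0.0298, -0.0016, 0.527, 0, 0.0585, -0.04, -0.0298, -0.0016, 0.527, 0, 0.0585, -0.04, -0.0298, -0.0016, 0.527])

```text
clock: 50.75
ee_pos: [0.3861, 0.2404, 0.1981]
ee_rot: [-3.141, -0.004, -3.076]
wrist_force: [-0.5, 0.4, 0.6]
finger_gap: 0.0402
```

Run:
```python
from h import *
c=cap('wrist','w29.png');tot(.387,.2403,.0505,np.pi+.063)
print(proj(c,[[.387,.2403,.077]]))
```

```text
shift [ 4.000e-04  1.000e-04 -1.491e-01] turn [ 0.0009 -0.0026 -0.0018] at [0.3866 0.2402 0.1996] [-3.141e+00 -3.000e-03 -3.077e+00] [ 0.3 -0.3  0.3]
[[258.10714943 180.47054572]]
```

View pics/w29.png

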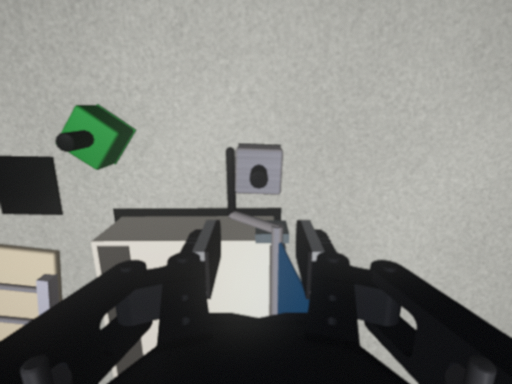

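Weight still against the pin, knob at (259,178), directly below the tool.

Request:
arm_command(motion=[0, 0, -0.05, 0, -0.002, 0, 0, 0, -0.1, 0, -0.002, 0, 0, 0, -0.135, 0, -0.002, 0, 0, 0, -0.149, 0, -0.002, 0, 0, 0, -0.149, 0, -0.002, 0, 0, 0, -0.149, 0, -0.002, 0])

```text
clock: 51.4
ee_pos: [0.3881, 0.2405, 0.053]
ee_rot: [-3.141, 0.002, -3.077]
wrist_force: [0.5, -0.5, 0.5]
finger_gap: 0.0395
```

Request:
arm_command(motion=[0, 0, 0, 0, 0, 0, 0, 0, 0, 0, 0, 0, 0, 0, 0, 0, 0, 0, 0, 0, 0, 0, 0, 0], hand=0.0)

```text
clock: 51.8
ee_pos: [0.39, 0.241, 0.0558]
ee_rot: [3.141, 0.006, -3.077]
wrist_force: [-1.8, -1.0, 10.3]
finger_gap: 0.0159
```

Request:
arm_command(motion=[0, 0, 0.003, 0, 0, 0, -0.0006, 0.01, 0.004, 0, 0, 0, -0.0015, 0.025, 0.004, 0, 0, 0, -0.0025, 0.04, 0.004, 0, 0, 0, -0.0034, 0.055, 0.004, 0, 0, 0, -0.0043, 0.07, 0.004, 0, 0, 0, -0.0053, 0.085, 0.004, 0, 0, 0, -0.0063, 0.1, 0.004, 0, 0, 0, -0.007, 0.115, 0.004, 0, 0, 0, -0.008, 0.13, 0.004, 0, 0, 0])

```text
clock: 52.8
ee_pos: [0.3816, 0.372, 0.0595]
ee_rot: [-3.141, 0.006, -3.077]
wrist_force: [0.3, -0.4, -6.1]
finger_gap: 0.0157
```

Request:
arm_command(motion=[0, 0.01, 0.02, 0, 0, 0, 0, 0.015, 0.06, 0, 0, 0, 0, 0.015, 0.1, 0, 0, 0, 0, 0.015, 0.13, 0, 0, 0, 0, 0.015, 0.13, 0, 0, 0])

```text
clock: 53.3
ee_pos: [0.3835, 0.3887, 0.1941]
ee_rot: [3.139, 0.012, -3.077]
wrist_force: [0.5, 1.4, -7.4]
finger_gap: 0.0156
```

Run:
```python
from h import *
c=cap('scene','s30.png');tot(.432,-.04,.19,np.pi+.04)
cv2.imwrite('pics/s30c.png',cv2.resize(c['frame'][80:280,150:400,::-1],(750,600),interpolation=cv2.INTER_CUBIC))
```

```text
shift [ 0.0494 -0.4281 -0.001 ] turn [-0.0016  0.0084 -0.025 ] at [0.3826 0.3881 0.191 ] [ 3.14   0.009 -3.077] [ 0.   0.4 -7.2]
```

View pics/s30c.png

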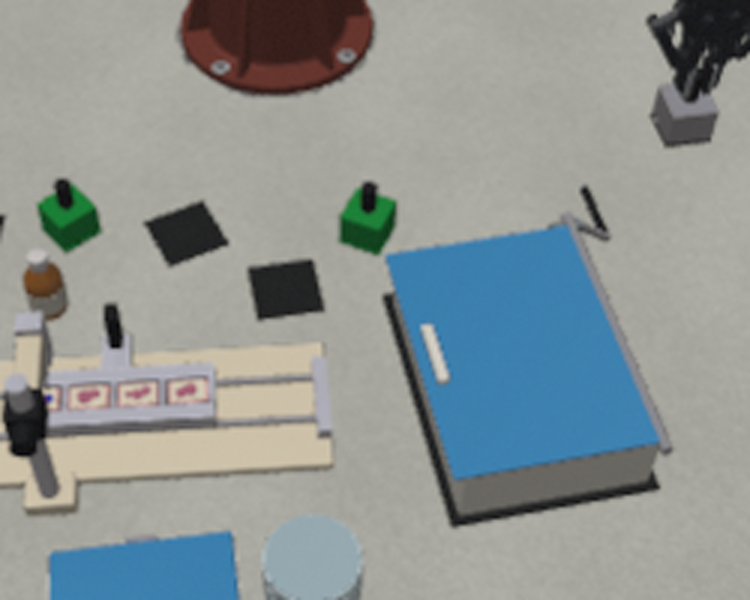

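Request:
arm_command(motion=[0.005, -0.04, 0, 0, 0.003, -0.02, 0.01, -0.09, 0, 0, 0.003, -0.025, 0.015, -0.14, 0, 0, 0.003, -0.025, 0.02, -0.19, 0, 0, 0.003, -0.025, 0.025, -0.24, 0, 0, 0.003, -0.025, 0.03, -0.29, 0, 0, 0.003, -0.025, 0.04, -0.34, 0, 0, 0.003, -0.025, 0.049, -0.39, 0, 0, 0.003, -0.025, 0.049, -0.428, 0, 0, 0.003, -0.025, 0.049, -0.428, 0, 0, 0.003, -0.025])

```text
clock: 54.35
ee_pos: [0.4308, -0.0442, 0.1883]
ee_rot: [3.141, 0.002, -3.108]
wrist_force: [-0.3, 1.3, -7.8]
finger_gap: 0.0154
```

Request:
arm_command(motion=[0, 0, 0, 0, 0, 0, 0, 0, 0, 0, 0, 0])

```text
clock: 54.55
ee_pos: [0.43, -0.0437, 0.1864]
ee_rot: [3.14, -0.001, -3.108]
wrist_force: [1.0, -0.1, -7.5]
finger_gap: 0.0158
```

Run:
```python
from h import *
c=cap('wrist','w31.png');tot(.432,-.04,.059,np.pi+.04)
```

```text
shift [ 0.0017  0.0033 -0.1279] turn [-0.0019  0.0001  0.0054] at [ 0.4303 -0.0433  0.1869] [ 3.14   0.    -3.107] [ 0.5  1.2 -7.6]
```

View pics/w31.png

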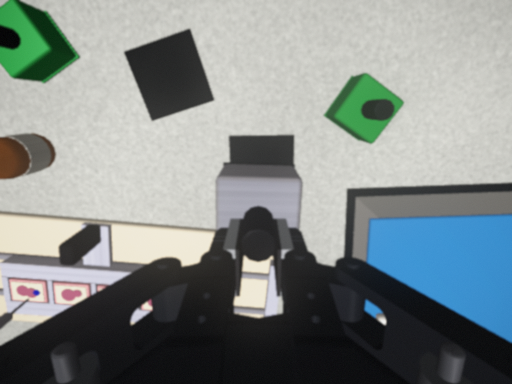

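Lower onto the mat (contact expected near TCP z 0.059).

Request:
arm_command(motion=[0.0017, 0.0033, -0.04, 0, 0.002, 0.005, 0.0017, 0.0033, -0.08, 0, 0.002, 0.005, 0.0017, 0.0033, -0.11, 0, 0.002, 0.005, 0.0017, 0.0033, -0.122, 0, 0.002, 0.005, 0.0017, 0.0033, -0.126, 0, 0.002, 0.005, 0.0017, 0.0033, -0.129, 0, 0.002, 0.005, 0.0017, 0.0033, -0.129, 0, 0.002, 0.005])

```text
clock: 55.3
ee_pos: [0.4331, -0.04, 0.06]
ee_rot: [3.141, 0.001, -3.101]
wrist_force: [0.5, -0.0, -6.0]
finger_gap: 0.0158
```

Request:
arm_command(motion=[0, 0, -0.001, 0, 0, 0, 0, 0, -0.002, 0, 0, 0, 0, 0, -0.002, 0, 0, 0])

```text
clock: 55.6
ee_pos: [0.4349, -0.0405, 0.0597]
ee_rot: [-3.141, 0.004, -3.101]
wrist_force: [2.8, 1.6, 4.5]
finger_gap: 0.0158
```

Request:
arm_command(motion=[0, 0, 0, 0, 0, 0, 0, 0, 0, 0, 0, 0, 0, 0, 0, 0, 0, 0], hand=0.05)

```text
clock: 55.9
ee_pos: [0.4349, -0.0406, 0.0599]
ee_rot: [-3.141, 0.005, -3.101]
wrist_force: [0.3, -0.0, -0.2]
finger_gap: 0.0501
```

Request:
arm_command(motion=[0, 0, 0.03, 0, 0, 0, 0, 0, 0.07, 0, 0, 0, 0, 0, 0.12, 0, 0, 0, 0, 0, 0.16, 0, 0, 0, 0, 0.03, 0.18, 0, 0, 0, 0, 0.08, 0.19, 0, 0, 0, -0.02, 0.13, 0.19, 0, 0, 0, -0.04, 0.18, 0.19, 0, 0, 0, -0.06, 0.23, 0.19, 0, 0, 0])

```text
clock: 56.8
ee_pos: [0.3786, 0.1793, 0.2501]
ee_rot: [-3.141, 0.005, -3.102]
wrist_force: [0.2, 0.1, -0.5]
finger_gap: 0.0503
```

Request:
arm_command(motion=[0, 0.05, 0, 0, 0, 0, 0, 0.1, 0, 0, 0, 0, 0, 0.15, 0, 0, 0, 0, 0, 0.15, 0, 0, 0, 0])

```text
clock: 57.2
ee_pos: [0.3771, 0.3336, 0.2486]
ee_rot: [-3.141, 0.003, -3.097]
wrist_force: [0.5, -0.8, -0.9]
finger_gap: 0.0498
```

Run:
```python
from h import *
c=cap('top','t32.png')
cv2.imwrite('pics/t32c.png',cv2.resize(c['frame'][90:310,120:450,::-1],(800,533),interpolation=cv2.INTER_CUBIC))
c=cap('scene','s32.png')
cv2.imwrite('pics/s32c.png',cv2.resize(c['frame'][100:300,80:380,::-1],(800,533),interpolation=cv2.INTER_CUBIC))
```

View pics/t32c.png

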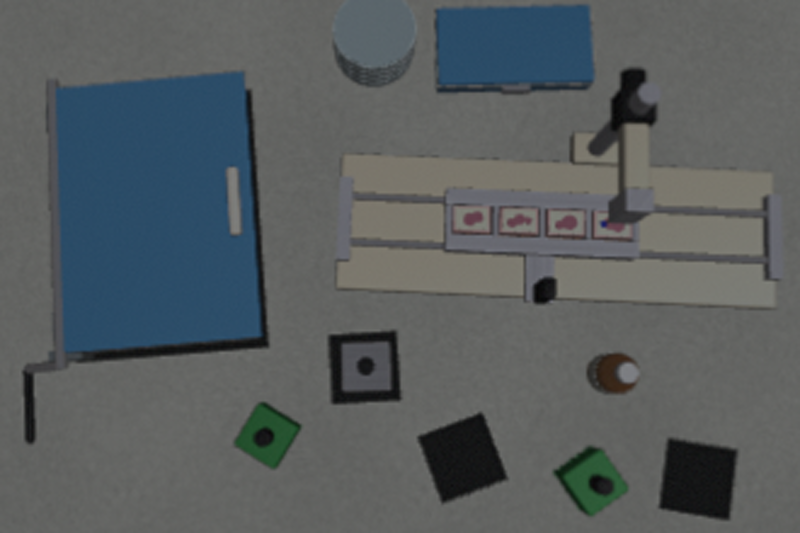

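View pics/s32c.png

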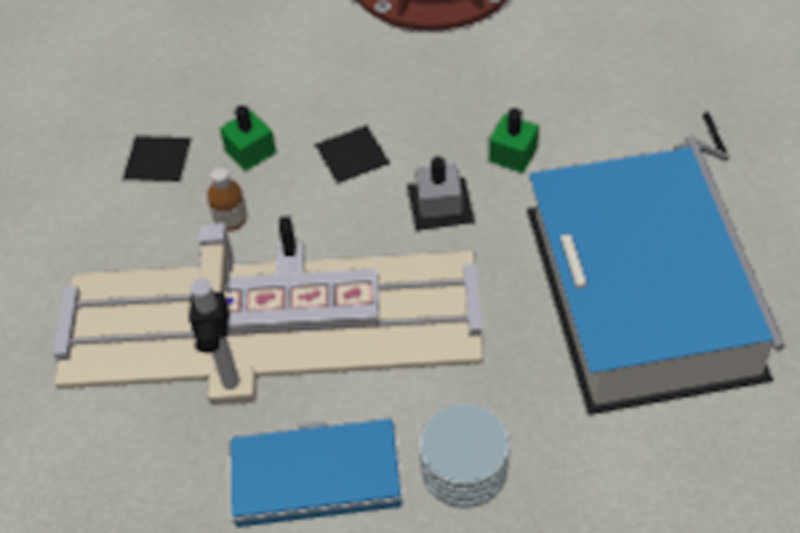

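Run:
```python
from h import *
s=arm.read_state();print(s['clock'],s['wrist_force'],arm.finish_job())
```

```text
the job is handed in; nothing more can be done
57.3 [ 0.37962035 -0.6620254  -0.18316969] None
```

I finished the job in the order asked and handed it in at 57.3 s; no verdict is reported.

- **Lid:** I opened it by pushing the lever with the weight, and the weight then propped it hands-free. I let the lid down slowly at the end, and the last pictures show it shut.
- **Blocks:** All four (marked in nest 0, three plain in nests 1 to 3) are wax face up and pressed until the tool stopped at z ≈ 45 mm, level with the carriage face, at 16 to 19 N. My first grip on one plain block was too shallow, so I opened the fingers and gripped it again lower.
- **Dot:** I slid the carriage about 104 mm. The check from the side put the dot about 0.6 mm past the needle tip along the slide. Across the slide it looks about 1 to 2 mm off, which the block's play in the nest could explain. That cross-slide figure is less certain, because I judged it from where the blurred needle tip ends. I left both as they were, and I did not look at the dot again up close after the weight was moved.
- **Weight:** It stands centred on the leftmost mat.
- **Other things:** In the last overhead and scene pictures, the dishes, bottle, slide box, look-alike weights and other mats appear where they started. I compared these by eye. I saw no contact with the needle.

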